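# Proof-pull the re-handled carving chisels and stamp the test card

### The job

Proof-pull each chisel on the mat, going from the widest blade to the narrowest: lay it in the sled with its neck in the fork, draw it by its handle until the sled's pointer stands at the brass mark (never well past it), hold it there for about three seconds, let the sled go home and lay the chisel flat in the plywood tray. When all the chisels are in the tray, press the self-inking stamp down to its stop to sign the card, and let it spring back up. Leave the mallet and the carving alone.

Things in the scene. Friction and masses are not known exactly. Their poses are not given: they have to be found in the camera images.
- c36: Carving chisel, 36 mm wide blade (the widest of the four); may be absent. 196 mm long, about 0.16 kg, flat-bottomed. Along its x: square dark wooden handle 26 x 26 mm, x -50 to 50 mm; neck 9 mm wide, 50 to 80; steel bolster 30 mm wide, 20 high, 80 to 90; flat blade 90 to 146. Origin: underside of the handle, midway along it; x to the blade tip, z up.
- c36_shoulder (a point): Shoulder of that chisel: the bolster's face towards the handle, on the underside, 80 mm from the body's origin along x. The neck in front of it lies 6 to 16 mm above the underside.
- c26: Carving chisel, 26 mm wide blade (the second widest); may be absent. 196 mm long, about 0.16 kg, flat-bottomed. Along its x: square dark wooden handle 26 x 26 mm, x -50 to 50 mm; neck 9 mm wide, 50 to 80; steel bolster 30 mm wide, 20 high, 80 to 90; flat blade 90 to 146. Origin: underside of the handle, midway along it; x to the blade tip, z up.
- c26_shoulder (a point): Shoulder of that chisel: the bolster's face towards the handle, on the underside, 80 mm from the body's origin along x. The neck in front of it lies 6 to 16 mm above the underside.
- c18: Carving chisel, 18 mm wide blade (the third widest); may be absent. 196 mm long, about 0.16 kg, flat-bottomed. Along its x: square dark wooden handle 26 x 26 mm, x -50 to 50 mm; neck 9 mm wide, 50 to 80; steel bolster 30 mm wide, 20 high, 80 to 90; flat blade 90 to 146. Origin: underside of the handle, midway along it; x to the blade tip, z up.
- c18_shoulder (a point): Shoulder of that chisel: the bolster's face towards the handle, on the underside, 80 mm from the body's origin along x. The neck in front of it lies 6 to 16 mm above the underside.
- c10: Carving chisel, 10 mm wide blade (the narrowest); may be absent. 196 mm long, about 0.16 kg, flat-bottomed. Along its x: square dark wooden handle 26 x 26 mm, x -50 to 50 mm; neck 9 mm wide, 50 to 80; steel bolster 30 mm wide, 20 high, 80 to 90; flat blade 90 to 146. Origin: underside of the handle, midway along it; x to the blade tip, z up.
- c10_shoulder (a point): Shoulder of that chisel: the bolster's face towards the handle, on the underside, 80 mm from the body's origin along x. The neck in front of it lies 6 to 16 mm above the underside.
- puller: Green spring proof-puller fixed to the bench: base 345 x 110 x 10 mm carrying a sprung steel sled. Origin at bench level on the centre line, below the fork's far face when the sled is home. The sled is drawn out along -x (roughly towards the robot). Base from x -200 to 145 mm; spring housing, 50 mm high, from x 109. A chisel lies on the sled with its blade to +x.
- sled (a joint): How far the sled is drawn out, m: 0 home, 0.075 end stop. A spring pulls it home: about 2 N at home, 1.8 N more per 10 mm (9 to 12 N at the mark); let go, it glides home by itself. Sled plate 60 mm wide, top 20 mm above the bench, from 170 mm before to 80 mm beyond the fork's far face.
- fork (a point): Centre of the fork's far face, level with the sled's top; moves with the sled, axes as the puller's. Fork: two tines at x -12 to 0 mm, 40 mm high with flared tops, the gap 16 mm wide and open above. The chisel's neck goes down into it, bolster beyond it, so that drawing the chisel draws the sled. A black pointer on the sled's +y edge stands at this x.
- mark: The mark: a small brass clip on the scale strip beside the sled (+y side of the puller), top 24 mm above the bench. Origin on the puller's centre line at bench level, at the x where the fork's far face (and the pointer) must come; axes as the puller's. 36 to 52 mm from home, different each time.
- tray: Fixed shallow plywood tray, 260 x 275 mm outside (y the longer), walls 6 mm thick, 18 mm high, floor 6 mm thick. Origin under its centre at bench level. It has room for four chisels side by side along its x, 60 mm apart.
- stamp (a joint): How far the stamp's head is pressed down, m: 0 up, 0.014 at its stop. About 3 N to start, 9 N at the stop; it springs up when let go.
- stamp_top (a point): Centre of the flat top of the stamp's black round head (38 mm across), 83 mm above the bench when up. The self-inking stamp, a grey plastic frame 46 x 60 mm and 55 mm high, is fixed on a white card on the bench.
- mat: Grey bench mat on the bench, 250 x 265 x 3 mm, on which the chisels lie waiting side by side, blades pointing away from the robot. Origin under its centre.
- tin: Bystander: closed metal can, 52 mm across, 85 mm high, standing fixed on the bench. Origin at its foot.
- mallet: Bystander: wooden mallet lying loose on the bench, head 68 mm across and 95 mm long. Origin under its head.
- carving: Bystander: half-carved wooden animal standing loose on the bench, about 110 x 60 x 55 mm. Origin at its feet.
Not all that is in view belongs to the job. What is shaped like the c18 but red or turquoise is not meant.

How it is judged (in metres and radians):
On the way, in this order (a step that is already met when the one before it is completed fails the run):
1. the 36 mm chisel, hooked in the fork, is held drawn to the mark (x of c36_shoulder in the frame of fork between -0.004 and 0.004 m and y of c36_shoulder in the frame of fork between -0.008 and 0.008 m and z of c36_shoulder in the frame of fork between -0.006 and 0.008 m and x of c36_shoulder in the frame of mark between -0.006 and 0.006 m), for 2 s.
2. the 26 mm chisel, hooked in the fork, is held drawn to the mark (x of c26_shoulder in the frame of fork between -0.004 and 0.004 m and y of c26_shoulder in the frame of fork between -0.008 and 0.008 m and z of c26_shoulder in the frame of fork between -0.006 and 0.008 m and x of c26_shoulder in the frame of mark between -0.006 and 0.006 m), for 2 s.
3. the 18 mm chisel, hooked in the fork, is held drawn to the mark (x of c18_shoulder in the frame of fork between -0.004 and 0.004 m and y of c18_shoulder in the frame of fork between -0.008 and 0.008 m and z of c18_shoulder in the frame of fork between -0.006 and 0.008 m and x of c18_shoulder in the frame of mark between -0.006 and 0.006 m), for 2 s.
4. the 10 mm chisel, hooked in the fork, is held drawn to the mark (x of c10_shoulder in the frame of fork between -0.004 and 0.004 m and y of c10_shoulder in the frame of fork between -0.008 and 0.008 m and z of c10_shoulder in the frame of fork between -0.006 and 0.008 m and x of c10_shoulder in the frame of mark between -0.006 and 0.006 m), for 2 s.
5. with every chisel lying in the tray, the stamp is pressed to its stop (x of c36 in the frame of tray between -0.13 and 0.13 m and y of c36 in the frame of tray between -0.138 and 0.138 m and z of each of c36, c36_shoulder, c26, c26_shoulder, c18, c18_shoulder, c10, c10_shoulder in the frame of tray below 0.014 m and linear speed of each of c36, c26, c18, c10 below 0.02 m/s and x of c26 in the frame of tray between -0.13 and 0.13 m and y of c26 in the frame of tray between -0.138 and 0.138 m and x of c18 in the frame of tray between -0.13 and 0.13 m and y of c18 in the frame of tray between -0.138 and 0.138 m and x of c10 in the frame of tray between -0.13 and 0.13 m and y of c10 in the frame of tray between -0.138 and 0.138 m and value of joint stamp above 0.012 m), for 0.1 s.
At the end, for the whole second after the job is handed in: Every chisel present lies flat and still on the tray's floor (underside within 8 mm of it), the sled is home (within 5 mm) and the stamp's head is up (within 3 mm). On the way each chisel was hooked in the fork and held for 2 s with its shoulder within 6 mm of the mark, widest first (x of c36 in the frame of tray between -0.13 and 0.13 m and y of c36 in the frame of tray between -0.138 and 0.138 m and z of each of c36, c36_shoulder, c26, c26_shoulder, c18, c18_shoulder, c10, c10_shoulder in the frame of tray below 0.014 m and linear speed of each of c36, c26, c18, c10 below 0.02 m/s and x of c26 in the frame of tray between -0.13 and 0.13 m and y of c26 in the frame of tray between -0.138 and 0.138 m and x of c18 in the frame of tray between -0.13 and 0.13 m and y of c18 in the frame of tray between -0.138 and 0.138 m and x of c10 in the frame of tray between -0.13 and 0.13 m and y of c10 in the frame of tray between -0.138 and 0.138 m and value of joint sled below 0.005 m and value of joint stamp below 0.003 m); the robot touches nothing.
It fails at once if the sled is drawn more than 13 mm past the mark (x of fork in the frame of mark below -0.013 m).
It fails at once if the mallet or the carving is disturbed (distance of any of mallet, carving from where it was at the start of the episode above 0.03 m).
Of c36, c26, c18, c10 only 3 to 4 are there at a start; the rules pass over those that are not, and their reading is None.
At some moment in a run one of c36, c26, c18, c10 may be knocked a few centimetres aside while the robot is not near it.
Once in a run the grip may slacken for a moment while it holds something.
It also fails if it takes over 210 s, if anything falls off the work surface, if the arm or the gripper's body presses on something with over 40 N, if the wrist force passes 120 N, or if a joint passes its speed limit or range.

### The arm

A 6-joint arm with a two-finger parallel gripper is mounted at the origin on the work surface. World frame = base frame: x ahead of the robot, y to its left, z up, the work surface at z = 0. Lengths are in mm, angles in rad, forces in N, time in s.
With the tool pointing down it reaches from about 275 to 750 mm from the base axis. Payload 10.2 kg.
Tool frame: the origin (TCP) lies midway between the tips of the shut fingers; the grasp point (between the pads) lies 19 mm behind it; z points along the fingers, y is the line along which they close (so a half turn about z gives the same grasp; the last joint's range is limited). The gripper opens to 85 mm and grips with 20 to 120 N. Pads are 22 mm wide; open, the fingers measure 114 mm over their backs; the gripper's body (76 mm by 85 mm) begins 54 mm behind the grasp point. The pads swing forward as they close: fully open they stand 13 mm farther back than shut.
Start: joints at [-1.336, 0.313, 1.498, -0, 1.331, -0.223], TCP at [232.026, -470.951, 231.294] pointing down, gripper open.
Joint ranges: [-2.94, 2.94], [-0.97, 2.17], [0.19, 2.56], [-1.23, 4.37], [0.02, 3.11], [-2.88, 2.88]. Speed limits (rad/s): [2.39, 2.39, 3.01, 3.14, 3.14, 3.14].

### API

Orientations are given as a unit quaternion [w, x, y, z].
In Python, from rig import ctrl gives the robot as it stands.
- The arm moves only by the tool arm_command, never from a script. Its argument "increments" is a list of rows, each an object with "dr": the turn, a rotation vector about the tool's x, y, z in units of pi/4 rad (1.0 is pi/4 rad), a list of three; "offset": the shift along the tool's x, y, z in units of 120 mm (1.0 is 120 mm), a list of three; "hand": the opening, from -1 (shut) to 1 (fully open). A call has 1 to 8 rows; each row shifts and turns the commanded pose from where the row before left it, along the tool's axes as they then stand; what a row does not reach is not made up. A row lasts 1/10 s, in which the tool goes at most 50 mm and 8.59 degrees, less where a joint would pass 70% of its speed; a pose out of reach is approached as far as the arm can. A call with a number of a shift or a turn outside -1 to 1 is refused whole. A call with a gripper value outside its range is refused whole. The fingers move at their own pace and stop on an object; "grip_force" is the grip in N (left out, the last holds). Time passes only in rows, so rows that do not move let the fingers close. It gives the time, the measured TCP pose, the force, the opening and the grip force at its end, in the units of the state.
- ctrl.sense(): the state, without advancing time (a new reading comes with each control period).
- ctrl.capture(name): name is "scene" or "top" or "wrist"; returns the picture (420x560x3 uint8, red, green, blue); there is no depth.
- ctrl.camera_info(name): a dict with "K" (3x3 intrinsics, pixels), "R" (3x3) and "t" (3): a world point X has camera coordinates R X + t. Camera axes: x right, y down, z forward; pixel columns grow to the right and rows downward; lengths in mm; the calibration is good to about 2 mm. A picture is of the moment at which its call begins: read the wrist's pose just before it. camera_info takes no time and is no camera call; for the wrist camera it gives the pose at the moment of the call.
- ctrl.finish_job(): hands the job in; it is judged then, once.
The state is a dict: "time_s": time; "joints": joint angles; "dq": joint speeds; "tau": joint torques, N m; "eef_pos": TCP position; "ee_rot": TCP orientation; "force": force on the tool from outside, world axes, zero at the start; "wrist_torque": the same for the moment, N m; "grip_width": opening from 0.0 (shut) to 1.0 (fully open); "grip_force": force on a finger pad.
Only numpy, scipy, OpenCV 4.12 (cv2) and the standard library are available. Lean on these libraries where they do the work, as an engineer would, in place of code of your own. Each camera call takes 0.05 s, during which the arm holds its last target. There are 200 camera calls.

## Working session

There is one attempt and no reset: what is moved stays moved. The work goes in short steps, Python scripts to look and compute and a tool call to move; the robot and the scene stay as the last step left them, time stands still between calls to the robot, and variables do not carry over. Pictures are saved under pics/ and viewed, at most 14 in all, crops included, and the job is handed in when it is done.

Besides the shell and the picture viewer there is one more tool, called after "Request:" as name([rows], argument=value, ...), one row to a line, values as JSON. arm_command: Moves the arm, as the interface text tells. Shifts and turns lie within -1 to 1; 1 stands for 120 mm of shift or pi/4 rad of turn. Its arguments: {"type":"object","properties":{"increments":{"type":"array"},"grip_force":{"type":"number"}},"required":["increments"]}

```bash
mkdir -p pics; cat > h.py <<'E'
import numpy as np, cv2
from rig import ctrl
def snap(n,f):
    ci=ctrl.camera_info(n); im=ctrl.capture(n); cv2.imwrite(f'pics/{f}.png',im[:,:,::-1]); np.savez(f'pics/{f}.npz',**{k:np.array(ci[k]) for k in 'KRt'}); return im
def w(f,u,v,z):
    d=np.load(f'pics/{f}.npz'); K,R,t=d['K'],d['R'],d['t'].ravel()
    r=R.T@np.linalg.inv(K)@np.array([u,v,1.]); c=-R.T@t
    return c+r*(z-c[2])/r[2]
def px(f,X):
    d=np.load(f'pics/{f}.npz'); p=d['K']@(d['R']@np.array(X,float)+d['t'].ravel()); return p[:2]/p[2]
E
python3 - <<'E'
from h import *
s=ctrl.sense(); print(s)
for n in('scene','top'): snap(n,n+'0')
a=cv2.imread('pics/top0.png'); cv2.imwrite('pics/top0b.png',cv2.resize(a,(800,600),interpolation=cv2.INTER_CUBIC))
d=np.load('pics/top0.npz');print(d['K'],d['R'],d['t'])
E
```

```text
{'time_s': 0.0, 'joints': array([-1.33639570e+00,  3.13452826e-01,  1.49847036e+00, -7.49712967e-07,
        1.33099318e+00, -2.23389659e-01]), 'dq': array([ 0.00032642,  0.00020275, -0.00100287,  0.00071631,  0.00171826,
        0.00035711]), 'tau': array([-1.56103342e-04, -4.12263894e+01, -2.59740669e+01, -2.16089788e-04,
        4.15988659e-03, -9.89488683e-06]), 'eef_pos': array([ 231.96267178, -470.677354  ,  230.72110512]), 'ee_rot': array([-6.61843546e-04,  9.73917450e-01,  2.26901659e-01, -4.00788217e-06]), 'force': array([0.3259985 , 0.38745464, 0.736772  ]), 'wrist_torque': array([-0.00614233, -0.00302654,  0.00281325]), 'grip_force': 0.0, 'grip_width': 0.9993090112993397}
[[448.53450393   0.         273.89649522]
 [  0.         448.53450393 200.12488112]
 [  0.           0.           1.        ]] [[-0.01257277 -0.99986443  0.0106327 ]
 [-0.98540005  0.01058387 -0.16992562]
 [ 0.16979005 -0.0126139  -0.98539953]] [  92.07648921  440.42856938 1380.30610715]
```

View pics/top0b.png

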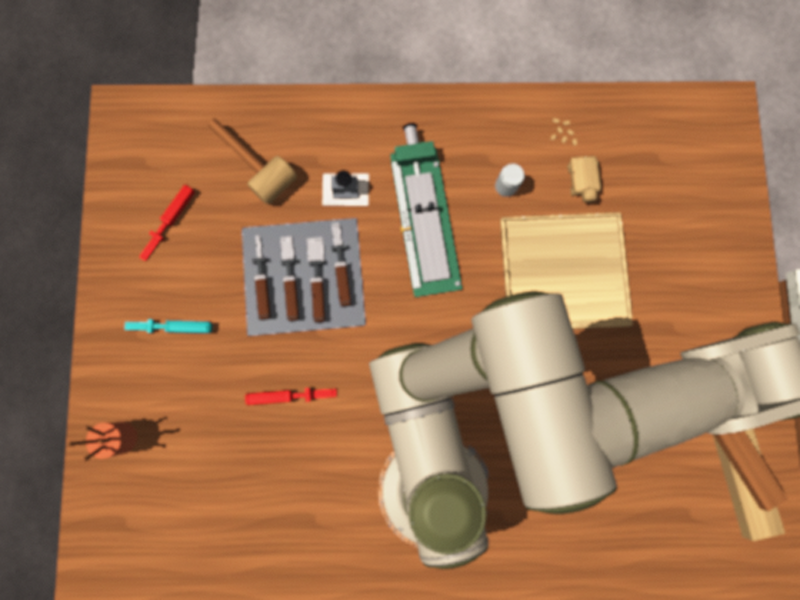

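View pics/scene0.png

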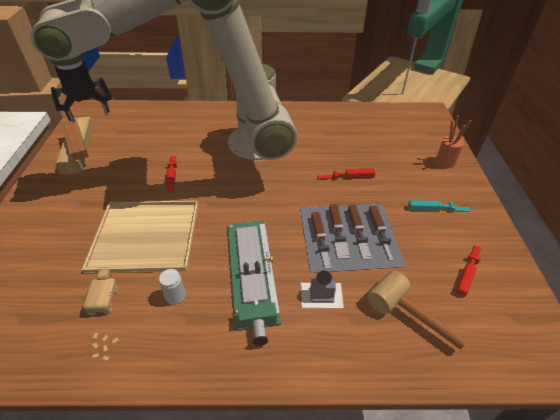

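```bash
python3 - <<'E'
from h import *
P=dict(mat=(303,277,3),matTL=(243,228,3),matBR=(366,327,3),c1h=(264,297,26),c2h=(291,299,26),c3h=(318,300,26),c4h=(344,286,26),fork=(426,209,50),pul_far=(416,152,50),pul_near=(437,292,10),mark=(403,229,24),trayTL=(503,218,18),trayTR=(621,213,18),trayBR=(631,325,18),stamp=(345,180,83),tin=(512,168,85))
for k,(u,v,z) in P.items(): print(k,w('top0',u*.7,v*.7,z).round(0))
d=ctrl.camera_info('wrist'); R=np.array(d['R']);print(d['K'],-R.T@np.array(d['t']).ravel(),R[2])
E
```

```text
mat [470. 286.   3.]
matTL [586. 425.   3.]
matBR [355. 144.   3.]
c1h [421. 369.  26.]
c2h [416. 310.  26.]
c3h [413. 250.  26.]
c4h [444. 192.  26.]
fork [613.   7.  50.]
pul_far [748.  27.  50.]
pul_near [431. -16.  10.]
mark [574.  59.  24.]
trayTL [ 600. -171.   18.]
trayTR [ 609. -443.   18.]
trayBR [ 351. -446.   18.]
stamp [671. 186.  83.]
tin [ 695. -183.   85.]
[[304.53029269   0.         279.60860014]
 [  0.         304.53029269 206.78050824]
 [  0.           0.           1.        ]] [ 302.84553498 -436.49511401  373.87781683] [-0.27918894 -0.13577225 -0.95058899]
```

Request:
arm_command([
  {"dr": [0, 0, 0.146], "offset": [0, 0, -0.15], "hand": 1},
  {"dr": [0, 0, 0.146], "offset": [0, 0, -0.15], "hand": 1},
  {"dr": [0, 0, 0.146], "offset": [0, 0, -0.15], "hand": 1},
  {"dr": [0, 0, 0.146], "offset": [0, 0, -0.15], "hand": 1},
  {"dr": [0, 0, 0], "offset": [0.11, -0.38, 0], "hand": 1},
  {"dr": [0, 0, 0], "offset": [0.11, -0.38, 0], "hand": 1},
  {"dr": [0, 0, 0], "offset": [0.11, -0.38, 0], "hand": 1},
  {"dr": [0, 0, 0], "offset": [0.11, -0.38, 0], "hand": 1},
])

```text
time_s: 0.9
eef_pos: [285.0, -286.7, 303.0]
ee_rot: [-0.0, 1.0, -0.001, -0.0]
force: [0.7, -0.6, 0.5]
grip_width: 1.002
grip_force: 0.0
```

Request:
arm_command([
  {"dr": [0, 0, 0], "offset": [0.11, -0.38, 0], "hand": 1},
  {"dr": [0, 0, 0], "offset": [0.11, -0.38, 0], "hand": 1},
  {"dr": [0, 0, 0], "offset": [0.11, -0.38, 0], "hand": 1},
  {"dr": [0, 0, 0], "offset": [0.11, -0.38, 0], "hand": 1},
  {"dr": [0, 0, 0], "offset": [0.11, -0.38, 0], "hand": 1},
  {"dr": [0, 0, 0], "offset": [0.11, -0.38, 0], "hand": 1},
  {"dr": [0, 0, 0], "offset": [0.11, -0.38, 0], "hand": 1},
  {"dr": [0, 0, 0], "offset": [0.11, -0.38, 0], "hand": 1},
])

```text
time_s: 1.7
eef_pos: [390.9, 78.2, 303.3]
ee_rot: [0.0, 1.0, -0.0, 0.0]
force: [0.8, -1.5, -0.2]
grip_width: 1.002
grip_force: 0.0
```

Request:
arm_command([
  {"dr": [0, 0, 0], "offset": [0.11, -0.38, 0], "hand": 1},
  {"dr": [0, 0, 0], "offset": [0.11, -0.38, 0], "hand": 1},
  {"dr": [0, 0, 0], "offset": [0.11, -0.38, 0], "hand": 1},
  {"dr": [0, 0, 0], "offset": [0, 0, 0], "hand": 1},
  {"dr": [0, 0, 0], "offset": [0, 0, 0], "hand": 1},
])

```text
time_s: 2.2
eef_pos: [430.3, 213.3, 302.7]
ee_rot: [0.0, 1.0, 0.0, -0.001]
force: [-1.2, -0.2, 0.3]
grip_width: 1.001
grip_force: 0.0
```

```bash
python3 - <<'E'
from h import *
s=ctrl.sense(); print(s['time_s'],s['eef_pos'],s['ee_rot'],s['force'])
snap('wrist','w1')
a=cv2.imread('pics/w1.png'); cv2.imwrite('pics/w1b.png',cv2.resize(a,(800,600),interpolation=cv2.INTER_CUBIC))
E
```

```text
2.2 [430.34840369 213.33899041 302.65423889] [ 2.92968239e-04  9.99999575e-01  4.98169410e-04 -7.17837492e-04] [-1.24546415 -0.16652897  0.29568965]
```

View pics/w1b.png

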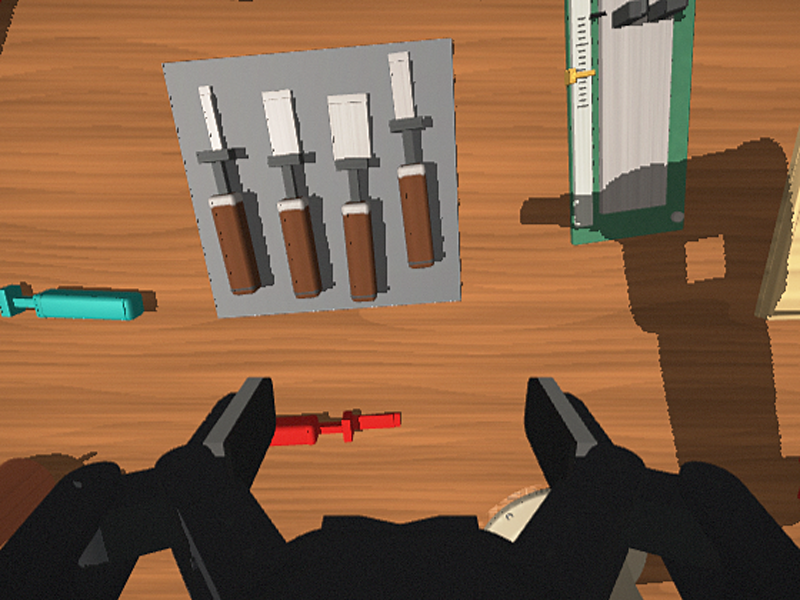

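Request:
arm_command([
  {"dr": [0, 0, 0], "offset": [0.15, 0.36, 0.1], "hand": 0.3},
  {"dr": [0, 0, 0], "offset": [0.15, 0.36, 0.1], "hand": 0.3},
  {"dr": [0, 0, 0], "offset": [0.15, 0.36, 0.1], "hand": 0.3},
  {"dr": [0, 0, 0], "offset": [0.15, 0.36, 0.1], "hand": 0.3},
  {"dr": [0, 0, 0], "offset": [0, 0, 0], "hand": 0.3},
  {"dr": [0, 0, 0], "offset": [0, 0, 0], "hand": 0.3},
])

```text
time_s: 2.85
eef_pos: [502.1, 38.3, 255.3]
ee_rot: [-0.0, 1.0, -0.002, -0.0]
force: [0.3, 0.6, 0.9]
grip_width: 0.647
grip_force: 0.0
```

```bash
python3 - <<'E'
from h import *
s=ctrl.sense(); print(s['time_s'],s['eef_pos'],s['ee_rot'],s['grip_width'])
snap('wrist','w2')
a=cv2.imread('pics/w2.png'); cv2.imwrite('pics/w2b.png',cv2.resize(a,(800,600),interpolation=cv2.INTER_CUBIC))
a=cv2.imread('pics/w1.png')[40:220,130:330]; cv2.imwrite('pics/w1c.png',cv2.resize(a,None,fx=3.3,fy=3.3,interpolation=cv2.INTER_CUBIC))
E
```

```text
2.85 [502.11999922  38.32707995 255.31712269] [-1.00251321e-04  9.99997371e-01 -2.27812835e-03 -2.40727138e-04] 0.6465041708655181
```

View pics/w2b.png

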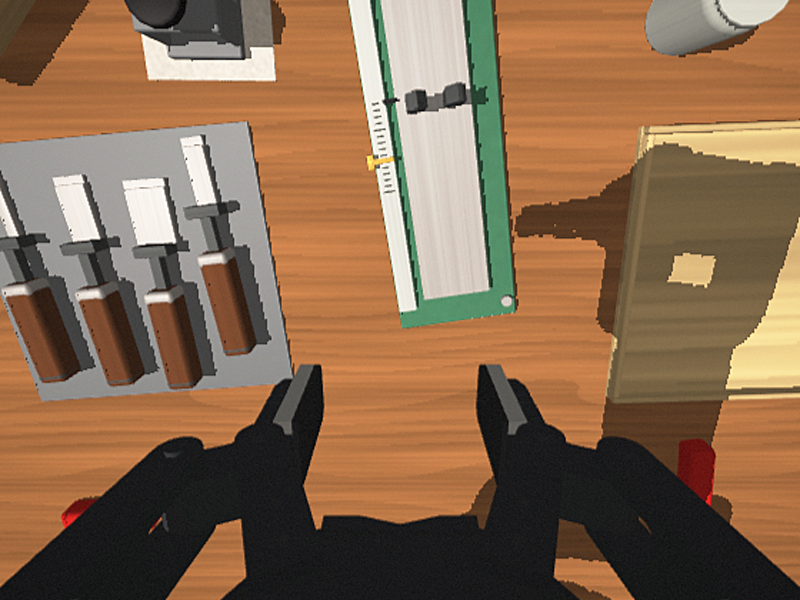

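View pics/w1c.png

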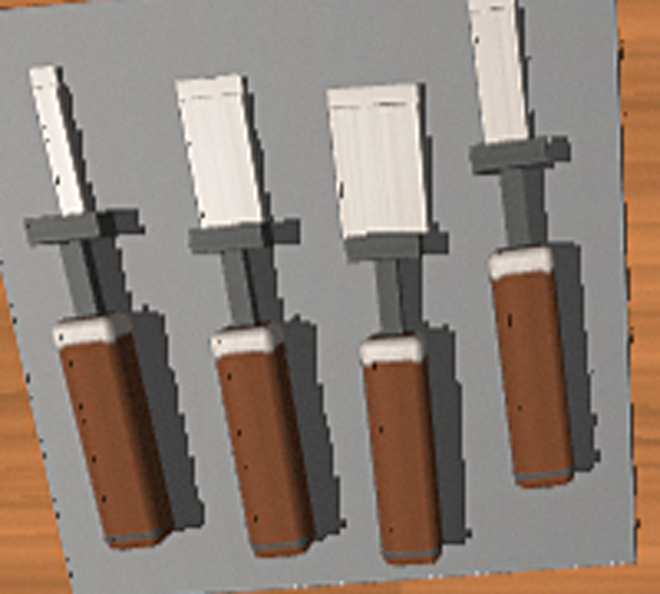

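```bash
python3 - <<'E'
from h import *
f=lambda u,v,z:w('w1',130+u/3.3,40+v/3.3,z)
for n,t,e,s in (('c36',(409,557),(393,342),(398,258)),('c26',(275,548),(244,333),(236,250)),('c18',(544,480),(521,255),(513,170)),('c10',(130,540),(87,325),(73,240))):
    T=f(*t,29);E=f(*e,29);S=f(*s,23);d=E-T
    print(n,'tail',T.round(1),'ferr',E.round(1),'mid',((T+E)/2).round(1),'len',np.linalg.norm(d).round(1),'yaw',np.arctan2(d[1],d[0]).round(3),'sh',S.round(1))
g=lambda u,v,z:w('w2',u*.7,v*.7,z).round(1)
for n,p in dict(bnl=(402,327,10),bnr=(514,311,10),ptr=(392,101,22),mark=(378,163,24),snl=(424,300,20),snr=(491,291,20),sfl=(386,50,20),sfr=(467,50,20)).items(): print(n,g(*p))
E
```

```text
c36 tail [369.7 249.5  29. ] ferr [462.3 253.6  29. ] mid [416.  251.6  29. ] len 92.7 yaw 0.044 sh [495.1 251.2  23. ]
c26 tail [373.8 307.8  29. ] ferr [466.  314.2  29. ] mid [419.9 311.   29. ] len 92.3 yaw 0.069 sh [498.2 316.3  23. ]
c18 tail [404.3 191.   29. ] ferr [496.4 201.6  29. ] mid [450.4 196.3  29. ] len 92.7 yaw 0.114 sh [528.4 204.9  23. ]
c10 tail [377.5 370.6  29. ] ferr [469.2 377.7  29. ] mid [423.3 374.2  29. ] len 91.9 yaw 0.077 sh [502.1 381.5  23. ]
bnl [422.1  35.7  10. ]
bnr [437.9 -70.8  10. ]
ptr [620.4  42.9  22. ]
mark [573.4  54.9  24. ]
snl [452.8  15.4  20. ]
snr [461.1 -45.6  20. ]
sfl [656.8  47.2  20. ]
sfr [656.5 -15.4  20. ]
```

```bash
python3 - <<'E'
import cv2
a=cv2.imread('pics/w2.png')[40:160,230:370]; cv2.imwrite('pics/w2c.png',cv2.resize(a,None,fx=5,fy=5,interpolation=cv2.INTER_CUBIC))
E
```

```text
(no output)
```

View pics/w2c.png

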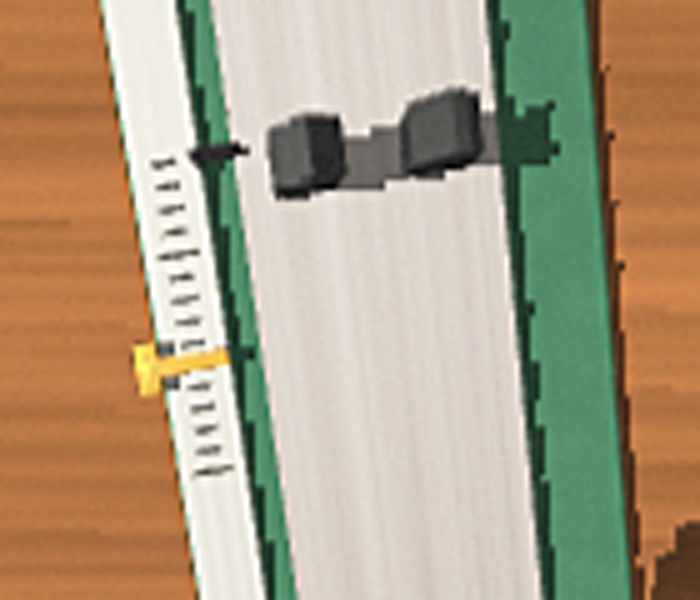

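```bash
cat >> h.py <<'E'
from scipy.spatial.transform import Rotation as Ro
def go(x,y,z,yaw,p=None,cy=None):
    s=ctrl.sense(); q=s['ee_rot']; R=Ro.from_quat([q[1],q[2],q[3],q[0]]).as_matrix()
    if p is None: p=s['eef_pos']
    if cy is None: cy=np.arctan2(R[1,0],R[0,0])
    c,sn=np.cos(yaw),np.sin(yaw); T=np.array([[c,sn,0],[sn,-c,0],[0,0,-1]])
    o=T.T@(np.array([x,y,z])-p)/120
    print('to',(x,y,z,yaw),'drz',round(-(yaw-cy)/(np.pi/4),3),'off',o.round(3),'rows',np.ceil(np.linalg.norm(o)*120/48))
    return (np.array([x,y,z],float),yaw)
E
python3 - <<'E'
from h import *
s=ctrl.sense();q=s['ee_rot'];print(2*(Ro.from_quat([q[1],q[2],q[3],q[0]]).as_matrix()[2]))
p,y=go(415.5,251.5,110,.044); go(415.5,251.5,6,.044,p,y)
E
```

```text
[ 7.40388193e-04 -2.45773798e-04 -1.99999985e+00]
to (415.5, 251.5, 110, 0.044) drz -0.059 off [-0.643 -1.798  1.214] rows 6.0
to (415.5, 251.5, 6, 0.044) drz -0.0 off [0.    0.    0.867] rows 3.0
```

Request:
arm_command([
  {"dr": [0, 0, -0.059], "offset": [0, 0, 0], "hand": 0.05},
  {"dr": [0, 0, 0], "offset": [-0.092, -0.257, 0.173], "hand": 0.05},
  {"dr": [0, 0, 0], "offset": [-0.092, -0.257, 0.173], "hand": 0.05},
  {"dr": [0, 0, 0], "offset": [-0.092, -0.257, 0.173], "hand": 0.05},
  {"dr": [0, 0, 0], "offset": [-0.092, -0.257, 0.173], "hand": 0.05},
  {"dr": [0, 0, 0], "offset": [-0.092, -0.257, 0.173], "hand": 0.05},
  {"dr": [0, 0, 0], "offset": [-0.092, -0.257, 0.173], "hand": 0.05},
  {"dr": [0, 0, 0], "offset": [-0.092, -0.257, 0.173], "hand": 0.05},
])

```text
time_s: 3.7
eef_pos: [414.2, 254.1, 110.1]
ee_rot: [-0.0, 1.0, 0.023, 0.001]
force: [0.3, 0.3, -0.6]
grip_width: 0.522
grip_force: 0.0
```

Request:
arm_command([
  {"dr": [0, 0, 0], "offset": [0, 0, 0], "hand": 0.05},
  {"dr": [0, 0, 0], "offset": [0, 0, 0], "hand": 0.05},
])

```text
time_s: 3.9
eef_pos: [415.0, 252.9, 110.6]
ee_rot: [-0.0, 1.0, 0.024, 0.0]
force: [-0.0, -0.8, -0.6]
grip_width: 0.52
grip_force: 0.0
```

```bash
python3 - <<'E'
from h import *
s=ctrl.sense(); print(s['time_s'],s['grip_width'])
go(415.5,251.5,6,.044)
snap('wrist','w3')
a=cv2.imread('pics/w3.png'); cv2.imwrite('pics/w3b.png',cv2.resize(a,(800,600),interpolation=cv2.INTER_CUBIC))
E
```

```text
3.9 0.5199894758549681
to (415.5, 251.5, 6, 0.044) drz 0.005 off [0.004 0.012 0.872] rows 3.0
```

View pics/w3b.png

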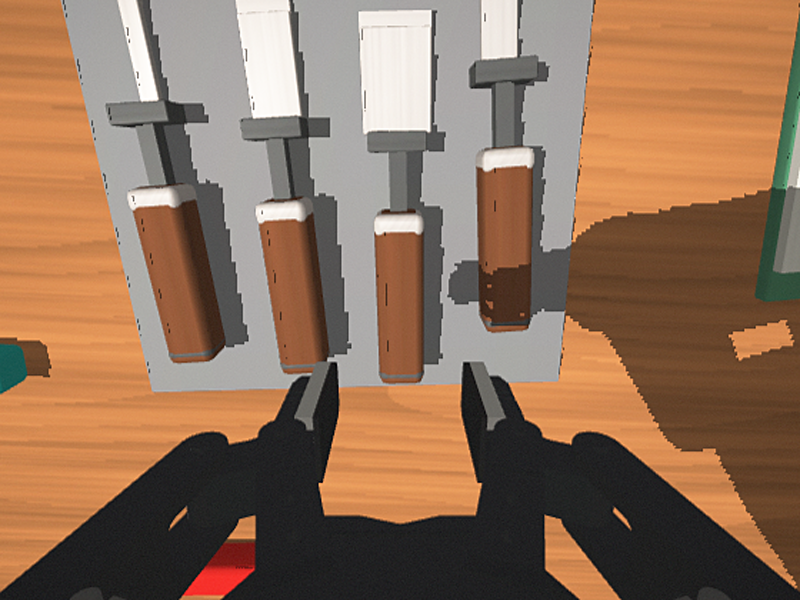

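Request:
arm_command([
  {"dr": [0, 0, 0.005], "offset": [0.004, 0.01, 0.25], "hand": 0.05},
  {"dr": [0, 0, 0], "offset": [0, 0, 0.25], "hand": 0.05},
  {"dr": [0, 0, 0], "offset": [0, 0, 0.2], "hand": 0.05},
  {"dr": [0, 0, 0], "offset": [0, 0, 0.1], "hand": 0.05},
  {"dr": [0, 0, 0], "offset": [0, 0, 0.07], "hand": 0.05},
  {"dr": [0, 0, 0], "offset": [0, 0, 0], "hand": 0.05},
])

```text
time_s: 4.55
eef_pos: [416.3, 250.8, 5.7]
ee_rot: [-0.0, 1.0, 0.021, 0.0]
force: [-0.2, -0.3, 0.1]
grip_width: 0.531
grip_force: 0.0
```

Request:
arm_command([
  {"dr": [0, 0, 0], "offset": [0, 0, 0], "hand": -1},
  {"dr": [0, 0, 0], "offset": [0, 0, 0], "hand": -1},
  {"dr": [0, 0, 0], "offset": [0, 0, 0], "hand": -1},
  {"dr": [0, 0, 0], "offset": [0, 0, 0], "hand": -1},
  {"dr": [0, 0, 0], "offset": [0, 0, 0], "hand": -1},
  {"dr": [0, 0, 0], "offset": [0, 0, 0], "hand": -1},
], grip_force=80)

```text
time_s: 5.15
eef_pos: [416.9, 251.3, 7.0]
ee_rot: [-0.0, 1.0, 0.021, 0.001]
force: [-0.8, -0.3, 6.4]
grip_width: 0.286
grip_force: 78.9
```

Request:
arm_command([
  {"dr": [0, 0, 0], "offset": [0, 0, -0.15], "hand": -1},
  {"dr": [0, 0, 0], "offset": [0, 0, -0.25], "hand": -1},
  {"dr": [0, 0, 0], "offset": [0, 0, -0.3], "hand": -1},
  {"dr": [0, 0, 0], "offset": [0, 0, -0.3], "hand": -1},
  {"dr": [0, 0, 0], "offset": [0, 0, 0], "hand": -1},
])

```text
time_s: 5.65
eef_pos: [418.0, 251.7, 130.3]
ee_rot: [-0.001, 1.0, 0.021, 0.004]
force: [0.2, 0.2, -1.9]
grip_width: 0.286
grip_force: 78.4
```

```bash
python3 - <<'E'
from h import *
s=ctrl.sense(); print(s['time_s'],s['grip_width'],s['grip_force'],s['force'],s['eef_pos'])
# home fork F, axis yaw
F=np.array([625.2,10.9]);ya=.153;a=np.array([np.cos(ya),np.sin(ya)])
t=F+a*(8-80); print(t)
p,y=go(*t,125,ya); go(*t,60,ya,p,y)
E
```

```text
5.65 0.28619455408881644 78.40937733650208 [ 0.24758667  0.15902115 -1.87126275] [418.03882721 251.73632251 130.25153359]
[ 5.54041081e+02 -7.30713527e-02]
to (np.float64(554.0410813383903), np.float64(-0.07307135265303621), 125, 0.153) drz -0.142 off [0.8   2.247 0.044] rows 6.0
to (np.float64(554.0410813383903), np.float64(-0.07307135265303621), 60, 0.153) drz -0.0 off [0.    0.    0.542] rows 2.0
```

Request:
arm_command([
  {"dr": [0, 0, -0.142], "offset": [0, 0, 0], "hand": -1},
  {"dr": [0, 0, 0], "offset": [0.1, 0.321, 0], "hand": -1},
  {"dr": [0, 0, 0], "offset": [0.12, 0.321, 0], "hand": -1},
  {"dr": [0, 0, 0], "offset": [0.12, 0.321, 0], "hand": -1},
  {"dr": [0, 0, 0], "offset": [0.12, 0.321, 0], "hand": -1},
  {"dr": [0, 0, 0], "offset": [0.12, 0.321, 0], "hand": -1},
  {"dr": [0, 0, 0], "offset": [0.12, 0.321, 0], "hand": -1},
  {"dr": [0, 0, 0], "offset": [0.1, 0.321, 0], "hand": -1},
])

```text
time_s: 6.45
eef_pos: [552.3, -2.4, 125.0]
ee_rot: [-0.0, 0.997, 0.076, -0.0]
force: [0.7, -0.0, -1.5]
grip_width: 0.292
grip_force: 78.7
```

Request:
arm_command([
  {"dr": [0, 0, 0], "offset": [0, 0, 0.25], "hand": -1},
  {"dr": [0, 0, 0], "offset": [0, 0, 0.15], "hand": -1},
  {"dr": [0, 0, 0], "offset": [0, 0, 0], "hand": -1},
  {"dr": [0, 0, 0], "offset": [0, 0, 0], "hand": -1},
])

```text
time_s: 6.85
eef_pos: [552.0, -0.7, 77.8]
ee_rot: [-0.0, 0.997, 0.077, -0.0]
force: [-0.2, -0.9, -2.2]
grip_width: 0.284
grip_force: 78.6
```

```bash
python3 - <<'E'
from h import *
s=ctrl.sense(); print(s['time_s'],s['grip_width'],s['eef_pos'],s['ee_rot'])
go(554.0,-.1,26.5,.153)
snap('wrist','w4')
a=cv2.imread('pics/w4.png')[0:300,130:430]; cv2.imwrite('pics/w4b.png',cv2.resize(a,(600,600),interpolation=cv2.INTER_CUBIC))
E
```

```text
6.85 0.2839606562983446 [551.97077197  -0.74111482  77.77664114] [-3.16535343e-05  9.97063377e-01  7.65807188e-02 -1.24718286e-04]
to (554.0, -0.1, 26.5, 0.153) drz 0.0 off [ 0.018 -0.003  0.427] rows 2.0
```

View pics/w4b.png

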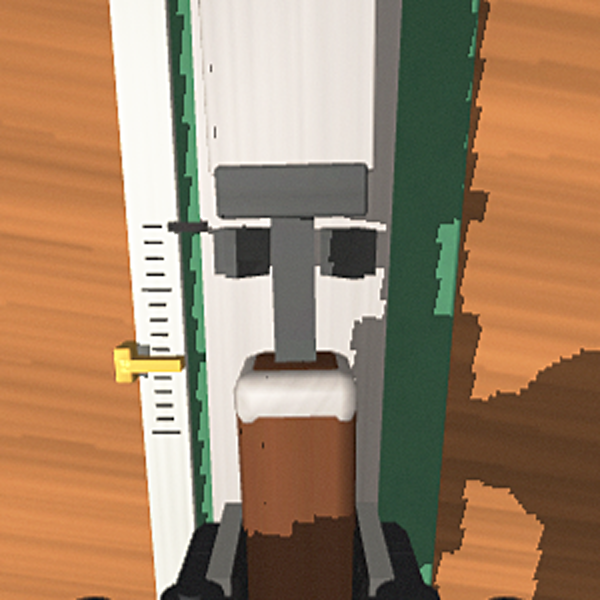

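Request:
arm_command([
  {"dr": [0, 0, 0], "offset": [0.018, 0, 0.1], "hand": -1},
  {"dr": [0, 0, 0], "offset": [0, 0, 0.1], "hand": -1},
  {"dr": [0, 0, 0], "offset": [0, 0, 0.1], "hand": -1},
  {"dr": [0, 0, 0], "offset": [0, 0, 0.1], "hand": -1},
  {"dr": [0, 0, 0], "offset": [0, 0, 0.03], "hand": -1},
  {"dr": [0, 0, 0], "offset": [0, 0, 0], "hand": -1},
])

```text
time_s: 7.5
eef_pos: [553.8, -0.5, 25.3]
ee_rot: [-0.0, 0.997, 0.076, -0.001]
force: [2.0, 0.0, -2.1]
grip_width: 0.289
grip_force: 78.8
```

```bash
python3 - <<'E'
from h import *
s=ctrl.sense(); print(s['time_s'],s['grip_width'],s['eef_pos'],s['ee_rot'],s['force'])
snap('wrist','w5')
a=cv2.imread('pics/w5.png')[0:300,130:430]; cv2.imwrite('pics/w5b.png',cv2.resize(a,(600,600),interpolation=cv2.INTER_CUBIC))
E
```

```text
7.5 0.28927784581691124 [ 5.53841247e+02 -4.80263971e-01  2.52939175e+01] [-1.68613049e-04  9.97072519e-01  7.64594946e-02 -5.55878147e-04] [ 1.96341148  0.04710528 -2.11889895]
```

View pics/w5b.png

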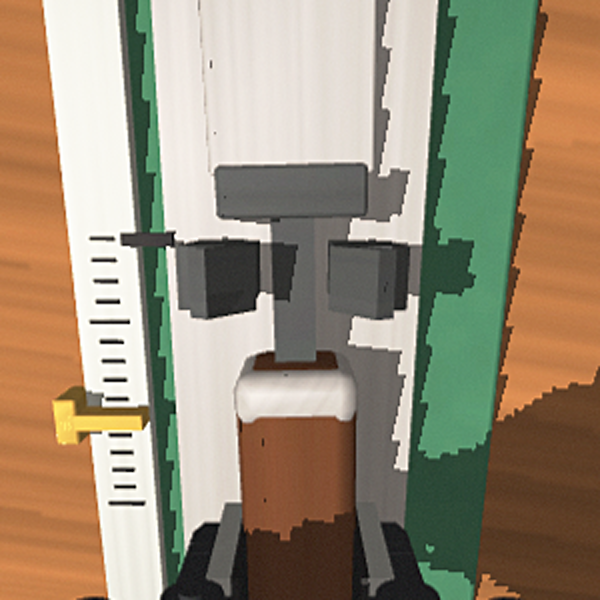

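Request:
arm_command([
  {"dr": [0, 0, 0], "offset": [-0.06, 0, 0], "hand": -1},
  {"dr": [0, 0, 0], "offset": [-0.06, 0, 0], "hand": -1},
  {"dr": [0, 0, 0], "offset": [-0.06, 0, 0], "hand": -1},
  {"dr": [0, 0, 0], "offset": [-0.06, 0, 0], "hand": -1},
  {"dr": [0, 0, 0], "offset": [-0.06, 0, 0], "hand": -1},
  {"dr": [0, 0, 0], "offset": [-0.06, 0, 0], "hand": -1},
  {"dr": [0, 0, 0], "offset": [-0.03, 0, 0], "hand": -1},
  {"dr": [0, 0, 0], "offset": [0, 0, 0], "hand": -1},
])

```text
time_s: 8.35
eef_pos: [508.6, -7.6, 26.7]
ee_rot: [0.0, 0.997, 0.076, 0.002]
force: [8.9, 3.6, -6.9]
grip_width: 0.29
grip_force: 78.4
```

```bash
python3 - <<'E'
from h import *
s=ctrl.sense(); print(s['time_s'],s['grip_width'],s['eef_pos'],s['ee_rot'],s['force'])
a=np.array([np.cos(.153),np.sin(.153)])
m=w('w5',130+105/2,417/2,24)[:2]; p=w('w5',130+148/2,239/2,22)[:2]; print(m,p,(p-m)@a)
snap('wrist','w6')
im=cv2.imread('pics/w6.png')[0:300,130:430]; cv2.imwrite('pics/w6b.png',cv2.resize(im,(600,600),interpolation=cv2.INTER_CUBIC))
E
```

```text
8.35 0.2897132853661924 [508.6355877  -7.6485466  26.7337653] [2.08516147e-04 9.97091106e-01 7.61893147e-02 2.11447450e-03] [ 8.93557203  3.5851236  -6.94726838]
[577.04927455  51.53864578] [621.30820039  44.58439605] 42.682053137480274
```

View pics/w6b.png

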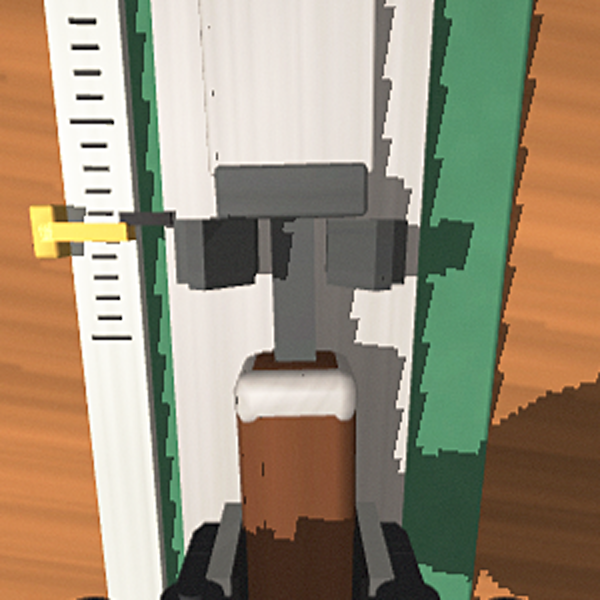

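```bash
python3 - <<'E'
from h import *
a=np.array([np.cos(.153),np.sin(.153)])
for mz in(22,24):
  m=w('w6',130+88/2,231/2,mz)[:2]
  for pz in (20,22,24):
    p=w('w6',130+148/2,217/2,pz)[:2]; print(mz,pz,m,p,(p-m)@a)
E
```

```text
22 20 [575.71291124  51.74233409] [580.85515609  38.62788153] 3.0834827702096392
22 22 [575.71291124  51.74233409] [580.92551587  38.16197872] 3.082015278417626
22 24 [575.71291124  51.74233409] [580.99587564  37.69607591] 3.080547786625613
24 20 [575.85365457  51.09306157] [580.85515609  38.62788153] 3.0433351339446446
24 22 [575.85365457  51.09306157] [580.92551587  38.16197872] 3.0418676421526314
24 24 [575.85365457  51.09306157] [580.99587564  37.69607591] 3.040400150360618
```

Request:
arm_command([
  {"dr": [0, 0, 0], "offset": [-0.025, 0, 0], "hand": -1},
  {"dr": [0, 0, 0], "offset": [0, 0, 0], "hand": -1},
  {"dr": [0, 0, 0], "offset": [0, 0, 0], "hand": -1},
])

```text
time_s: 8.7
eef_pos: [506.1, -8.1, 26.7]
ee_rot: [0.0, 0.997, 0.076, 0.002]
force: [10.4, 3.7, -6.7]
grip_width: 0.286
grip_force: 78.4
```

```bash
cat >> h.py <<'E'
def pm(f):
    """pointer-minus-mark along the puller axis, mm (image code, wrist picture)"""
    im=cv2.imread(f'pics/{f}.png').astype(int); B,G,R=im[...,0],im[...,1],im[...,2]
    br=(R>190)&(G>120)&(B<90)&(R-B>120); br[260:]=0
    n,l,st,c=cv2.connectedComponentsWithStats(br.astype(np.uint8)); k=1+np.argmax(st[1:,4])
    x,y,ww,hh,A=st[k]; xs=x+ww-8; col=np.where((l==k)[:,xs])[0]; m=(xs,col.mean())
    print('brass',st[k],'bar',m)
    a=np.array([np.cos(.153),np.sin(.153)]); M=w(f,*m,24)
    # search dark pointer at the strip/sled edge, lateral ~33 mm, scanning along the axis
    F=np.array([625.2,10.9]); n_=np.array([-a[1],a[0]]); s=np.arange(-65,8,.25)
    g=im.sum(2).astype(np.float32); out=[]
    for lat in(31.5,32.5,33.5):
        P=[px(f,[*(F+a*t+n_*lat),22]) for t in s]; out.append([cv2.getRectSubPix(g,(1,1),tuple(map(float,p)))[0,0] for p in P])
    v=np.mean(out,0); d=s[v<210]; print('dark s',d, v.min()); sm=(M[:2]-F)@a; print('mark s',sm.round(2))
E
python3 - <<'E'
from h import *
s=ctrl.sense(); print(s['time_s'],s['grip_width'],s['eef_pos'],s['ee_rot'],s['force'])
pm('w5');pm('w6'); snap('wrist','w7'); pm('w7')
E
```

```text
8.7 0.28583201383821094 [506.09423387  -8.05006851  26.72961671] [2.46624963e-04 9.97085857e-01 7.62509326e-02 2.35105087e-03] [10.39884335  3.7045831  -6.72158916]
brass [ 393   20  167   85 7587] bar (np.int32(552), np.float64(75.90322580645162))
dark s [-41.   -40.75 -40.5  -40.25 -40.   -39.75 -39.5  -39.25 -39.   -38.75
 -38.5  -38.25 -38.   -37.75 -37.5  -12.75 -12.5  -12.25 -12.    -0.5
  -0.25   0.     0.25   0.5    0.75   1.     1.25   1.5    1.75   2.
   2.25   2.5    2.75] 163.69281
mark s 19.53
brass [  381    52   179   127 10848] bar (np.int32(552), np.float64(142.89285714285714))
dark s [-44.   -43.75 -43.5  -43.25 -43.   -42.75 -42.5  -42.25 -42.   -41.75
 -41.5  -41.25 -41.   -40.75 -40.5  -40.25 -40.   -39.75 -39.5  -39.25
 -39.    -3.75  -3.5   -3.25  -3.    -2.75  -2.5 ] 167.0696
mark s -55.32
brass [  379    69   181   124 11547] bar (np.int32(552), np.float64(136.51785714285714))
dark s [-44.5  -44.25 -44.   -43.75 -43.5  -43.25 -43.   -42.75 -42.5  -42.25
 -42.   -41.75 -41.5  -41.25 -17.25 -17.   -16.75 -16.5  -16.25 -16.
 -15.75 -15.5 ] 175.40303
mark s -54.94
```

Request:
arm_command([
  {"dr": [0, 0, 0], "offset": [0, 0, 0], "hand": -1},
  {"dr": [0, 0, 0], "offset": [0, 0, 0], "hand": -1},
  {"dr": [0, 0, 0], "offset": [0, 0, 0], "hand": -1},
  {"dr": [0, 0, 0], "offset": [0, 0, 0], "hand": -1},
  {"dr": [0, 0, 0], "offset": [0, 0, 0], "hand": -1},
  {"dr": [0, 0, 0], "offset": [0, 0, 0], "hand": -1},
  {"dr": [0, 0, 0], "offset": [0, 0, 0], "hand": -1},
  {"dr": [0, 0, 0], "offset": [0, 0, 0], "hand": -1},
])

```text
time_s: 9.55
eef_pos: [506.1, -8.0, 26.7]
ee_rot: [0.0, 0.997, 0.076, 0.002]
force: [9.2, 3.1, -5.2]
grip_width: 0.289
grip_force: 78.3
```

Request:
arm_command([
  {"dr": [0, 0, 0], "offset": [0, 0, 0], "hand": -1},
  {"dr": [0, 0, 0], "offset": [0, 0, 0], "hand": -1},
  {"dr": [0, 0, 0], "offset": [0, 0, 0], "hand": -1},
  {"dr": [0, 0, 0], "offset": [0, 0, 0], "hand": -1},
  {"dr": [0, 0, 0], "offset": [0, 0, 0], "hand": -1},
  {"dr": [0, 0, 0], "offset": [0, 0, 0], "hand": -1},
  {"dr": [0, 0, 0], "offset": [0, 0, 0], "hand": -1},
  {"dr": [0, 0, 0], "offset": [0, 0, 0], "hand": -1},
])

```text
time_s: 10.35
eef_pos: [506.1, -8.0, 26.7]
ee_rot: [0.0, 0.997, 0.076, 0.002]
force: [9.4, 3.4, -6.4]
grip_width: 0.284
grip_force: 78.4
```

Request:
arm_command([
  {"dr": [0, 0, 0], "offset": [0, 0, 0], "hand": -1},
  {"dr": [0, 0, 0], "offset": [0, 0, 0], "hand": -1},
  {"dr": [0, 0, 0], "offset": [0, 0, 0], "hand": -1},
  {"dr": [0, 0, 0], "offset": [0, 0, 0], "hand": -1},
  {"dr": [0, 0, 0], "offset": [0, 0, 0], "hand": -1},
  {"dr": [0, 0, 0], "offset": [0, 0, 0], "hand": -1},
  {"dr": [0, 0, 0], "offset": [0, 0, 0], "hand": -1},
  {"dr": [0, 0, 0], "offset": [0, 0, 0], "hand": -1},
])

```text
time_s: 11.15
eef_pos: [506.1, -8.0, 26.7]
ee_rot: [0.0, 0.997, 0.076, 0.002]
force: [9.4, 3.4, -5.7]
grip_width: 0.282
grip_force: 78.4
```

Request:
arm_command([
  {"dr": [0, 0, 0], "offset": [0, 0, 0], "hand": -1},
  {"dr": [0, 0, 0], "offset": [0, 0, 0], "hand": -1},
  {"dr": [0, 0, 0], "offset": [0, 0, 0], "hand": -1},
  {"dr": [0, 0, 0], "offset": [0, 0, 0], "hand": -1},
  {"dr": [0, 0, 0], "offset": [0, 0, 0], "hand": -1},
  {"dr": [0, 0, 0], "offset": [0, 0, 0], "hand": -1},
  {"dr": [0, 0, 0], "offset": [0, 0, 0], "hand": -1},
  {"dr": [0, 0, 0], "offset": [0, 0, 0], "hand": -1},
])

```text
time_s: 11.95
eef_pos: [506.1, -8.0, 26.7]
ee_rot: [0.0, 0.997, 0.076, 0.002]
force: [9.2, 3.1, -5.6]
grip_width: 0.291
grip_force: 78.4
```

```bash
python3 - <<'E'
from h import *
snap('wrist','w8')
A=cv2.imread('pics/w7.png')[80:160,130:240];B=cv2.imread('pics/w8.png')[80:160,130:240]
cv2.imwrite('pics/w8b.png',cv2.resize(np.hstack([A,B]),None,fx=3.5,fy=3.5,interpolation=cv2.INTER_CUBIC))
E
```

```text
(no output)
```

View pics/w8b.png

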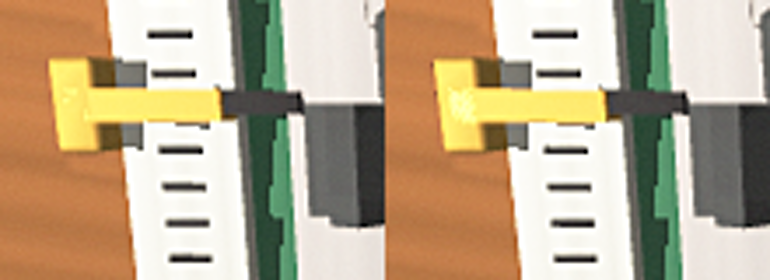

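Request:
arm_command([
  {"dr": [0, 0, 0], "offset": [0.06, 0, 0], "hand": -1},
  {"dr": [0, 0, 0], "offset": [0.06, 0, 0], "hand": -1},
  {"dr": [0, 0, 0], "offset": [0.06, 0, 0], "hand": -1},
  {"dr": [0, 0, 0], "offset": [0.06, 0, 0], "hand": -1},
  {"dr": [0, 0, 0], "offset": [0.06, 0, 0], "hand": -1},
  {"dr": [0, 0, 0], "offset": [0.06, 0, 0], "hand": -1},
  {"dr": [0, 0, 0], "offset": [0.05, 0, 0], "hand": -1},
  {"dr": [0, 0, 0], "offset": [0, 0, 0], "hand": -1},
])

```text
time_s: 12.8
eef_pos: [553.7, -0.6, 25.7]
ee_rot: [-0.0, 0.997, 0.077, -0.0]
force: [0.7, -0.7, -2.3]
grip_width: 0.282
grip_force: 78.8
```

Request:
arm_command([
  {"dr": [0, 0, 0], "offset": [0, 0, -0.1], "hand": -1},
  {"dr": [0, 0, 0], "offset": [0, 0, -0.2], "hand": -1},
  {"dr": [0, 0, 0], "offset": [0, 0, -0.2], "hand": -1},
  {"dr": [0, 0, 0], "offset": [0, 0, -0.2], "hand": -1},
  {"dr": [0, 0, 0], "offset": [0, 0, -0.15], "hand": -1},
  {"dr": [0, 0, 0], "offset": [0, 0, 0], "hand": -1},
  {"dr": [0, 0, 0], "offset": [0, 0, 0], "hand": -1},
])

```text
time_s: 13.5
eef_pos: [553.1, -0.6, 127.8]
ee_rot: [-0.0, 0.997, 0.076, -0.0]
force: [-0.9, -0.4, -2.8]
grip_width: 0.291
grip_force: 78.8
```

```bash
python3 - <<'E'
from h import *
s=ctrl.sense(); print(s['time_s'],s['grip_width'],s['eef_pos'],s['ee_rot'],s['force'])
p,y=go(430,-400,128,.025); go(430,-400,11,.025,p,y)
for k in(-90,-30,30,90): print(475.5-48-k*.025,-308.5-48*.025+k)
snap('top','t1')
E
```

```text
13.5 0.2908074421785153 [553.07115161  -0.6011661  127.82000903] [-3.73266082e-05  9.97073611e-01  7.64471956e-02 -1.99002821e-04] [-0.92635741 -0.40271402 -2.77309107]
to (430, -400, 128, 0.025) drz 0.163 off [-1.108e+00  3.302e+00 -1.000e-03] rows 9.0
to (430, -400, 11, 0.025) drz -0.0 off [0.    0.    0.975] rows 3.0
429.75 -399.7
428.25 -339.7
426.75 -279.7
425.25 -219.7
```

Request:
arm_command([
  {"dr": [0, 0, 0.163], "offset": [0, 0, 0], "hand": -1},
  {"dr": [0, 0, 0], "offset": [-0.111, 0.33, 0], "hand": -1},
  {"dr": [0, 0, 0], "offset": [-0.111, 0.33, 0], "hand": -1},
  {"dr": [0, 0, 0], "offset": [-0.111, 0.33, 0], "hand": -1},
  {"dr": [0, 0, 0], "offset": [-0.111, 0.33, 0], "hand": -1},
  {"dr": [0, 0, 0], "offset": [-0.111, 0.33, 0], "hand": -1},
  {"dr": [0, 0, 0], "offset": [-0.111, 0.33, 0], "hand": -1},
  {"dr": [0, 0, 0], "offset": [-0.111, 0.33, 0], "hand": -1},
])

```text
time_s: 14.35
eef_pos: [466.0, -281.2, 126.8]
ee_rot: [-0.001, 1.0, 0.012, -0.001]
force: [0.3, -0.4, -1.4]
grip_width: 0.289
grip_force: 78.9
```

Request:
arm_command([
  {"dr": [0, 0, 0], "offset": [-0.111, 0.33, 0], "hand": -1},
  {"dr": [0, 0, 0], "offset": [-0.111, 0.33, 0], "hand": -1},
  {"dr": [0, 0, 0], "offset": [-0.111, 0.33, 0], "hand": -1},
  {"dr": [0, 0, 0], "offset": [0, 0, 0], "hand": -1},
  {"dr": [0, 0, 0], "offset": [0, 0, 0.25], "hand": -1},
  {"dr": [0, 0, 0], "offset": [0, 0, 0.25], "hand": -1},
  {"dr": [0, 0, 0], "offset": [0, 0, 0.2], "hand": -1},
  {"dr": [0, 0, 0], "offset": [0, 0, 0.1], "hand": -1},
])

```text
time_s: 15.15
eef_pos: [429.4, -398.2, 28.9]
ee_rot: [-0.002, 1.0, 0.013, -0.002]
force: [0.3, 1.5, -1.4]
grip_width: 0.289
grip_force: 79.1
```

```bash
python3 - <<'E'
from h import *
s=ctrl.sense(); print(s['time_s'],s['grip_width'],s['eef_pos'],s['ee_rot'],s['force'])
go(430,-400,11,.025)
snap('wrist','w9'); im=cv2.imread('pics/w9.png');im2=cv2.imread('pics/t1.png')
cv2.imwrite('pics/c9.png',np.hstack([cv2.resize(im[0:300],(480,257)),cv2.resize(im2[100:240,150:320],(312,257))]))
E
```

```text
15.15 0.28947993573663316 [ 429.35404509 -398.1697733    28.85178322] [-0.00216601  0.99991685  0.01262234 -0.001507  ] [ 0.2834247   1.46866177 -1.35571963]
to (430, -400, 11, 0.025) drz 0.0 off [0.005 0.015 0.149] rows 1.0
```

View pics/c9.png

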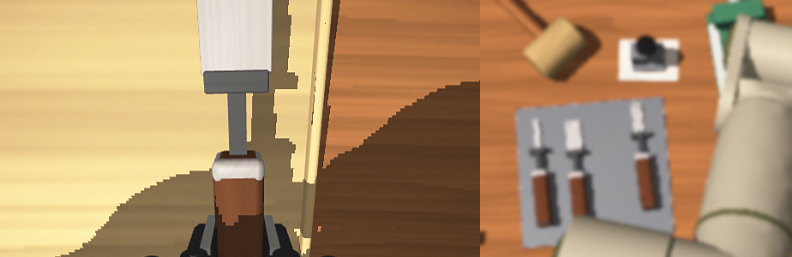

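Request:
arm_command([
  {"dr": [0, 0, 0], "offset": [0.005, -0.055, 0], "hand": -1},
  {"dr": [0, 0, 0], "offset": [0, 0, 0.08], "hand": -1},
  {"dr": [0, 0, 0], "offset": [0, 0, 0.06], "hand": -1},
  {"dr": [0, 0, 0], "offset": [0, 0, 0.01], "hand": -1},
  {"dr": [0, 0, 0], "offset": [0, 0, 0], "hand": -1},
])

```text
time_s: 15.7
eef_pos: [430.7, -393.3, 13.9]
ee_rot: [-0.0, 1.0, 0.012, -0.0]
force: [-0.2, 0.3, -2.8]
grip_width: 0.284
grip_force: 79.1
```

Request:
arm_command([
  {"dr": [0, 0, 0], "offset": [0, 0, 0], "hand": -0.05},
  {"dr": [0, 0, 0], "offset": [0, 0, 0], "hand": -0.05},
  {"dr": [0, 0, 0], "offset": [0, 0, 0], "hand": -0.05},
  {"dr": [0, 0, 0], "offset": [0, 0, -0.2], "hand": -0.05},
  {"dr": [0, 0, 0], "offset": [0, 0, -0.35], "hand": -0.05},
  {"dr": [0, 0, 0], "offset": [0, 0, -0.35], "hand": -0.05},
  {"dr": [0, 0, 0], "offset": [0, 0, -0.35], "hand": -0.05},
  {"dr": [0, 0, 0], "offset": [0, 0, -0.35], "hand": -0.05},
])

```text
time_s: 16.5
eef_pos: [430.6, -393.0, 208.1]
ee_rot: [0.0, 1.0, 0.013, 0.0]
force: [-0.2, 0.1, 0.1]
grip_width: 0.472
grip_force: 0.0
```

```bash
python3 - <<'E'
from h import *
s=ctrl.sense(); print(s['time_s'],s['grip_width'],s['eef_pos'],s['ee_rot'],s['force'])
snap('wrist','w10')
p,y=go(420,270,290,.07)
E
```

```text
16.5 0.47241541382349883 [ 430.59925183 -393.02901485  208.12546784] [2.55909581e-04 9.99921475e-01 1.25274706e-02 2.03896812e-04] [-0.1919139   0.13543132  0.10714548]
to (420, 270, 290, 0.07) drz -0.057 off [ 0.287 -5.535 -0.62 ] rows 14.0
```

Request:
arm_command([
  {"dr": [0, 0, -0.057], "offset": [0.019, -0.33, -0.041], "hand": 0.05},
  {"dr": [0, 0, 0], "offset": [0.019, -0.37, -0.041], "hand": 0.05},
  {"dr": [0, 0, 0], "offset": [0.019, -0.37, -0.041], "hand": 0.05},
  {"dr": [0, 0, 0], "offset": [0.019, -0.37, -0.041], "hand": 0.05},
  {"dr": [0, 0, 0], "offset": [0.019, -0.37, -0.041], "hand": 0.05},
  {"dr": [0, 0, 0], "offset": [0.019, -0.37, -0.041], "hand": 0.05},
  {"dr": [0, 0, 0], "offset": [0.019, -0.37, -0.041], "hand": 0.05},
  {"dr": [0, 0, 0], "offset": [0.019, -0.37, -0.041], "hand": 0.05},
])

```text
time_s: 17.35
eef_pos: [425.9, -40.8, 245.7]
ee_rot: [0.0, 0.999, 0.035, 0.0]
force: [0.8, 1.2, 1.0]
grip_width: 0.527
grip_force: 0.0
```

Request:
arm_command([
  {"dr": [0, 0, 0], "offset": [0.019, -0.37, -0.041], "hand": 0.05},
  {"dr": [0, 0, 0], "offset": [0.019, -0.37, -0.041], "hand": 0.05},
  {"dr": [0, 0, 0], "offset": [0.019, -0.37, -0.041], "hand": 0.05},
  {"dr": [0, 0, 0], "offset": [0.019, -0.37, -0.041], "hand": 0.05},
  {"dr": [0, 0, 0], "offset": [0.019, -0.37, -0.041], "hand": 0.05},
  {"dr": [0, 0, 0], "offset": [0.019, -0.37, -0.041], "hand": 0.05},
  {"dr": [0, 0, 0], "offset": [0.019, -0.37, -0.041], "hand": 0.05},
  {"dr": [0, 0, 0], "offset": [0, 0, 0], "hand": 0.05},
])

```text
time_s: 18.15
eef_pos: [419.8, 272.7, 280.1]
ee_rot: [-0.001, 0.999, 0.037, 0.0]
force: [0.7, -0.2, -0.3]
grip_width: 0.523
grip_force: 0.0
```

```bash
cat >> h.py <<'E'
def chis(f):
    im=cv2.imread(f'pics/{f}.png').astype(int); B,G,R=im[...,0],im[...,1],im[...,2]
    poly=np.array([px(f,[x,y,3]) for x,y in((585,427),(608,160),(357,150),(345,408))]).astype(np.int32)
    mk=np.zeros(B.shape,np.uint8); cv2.fillConvexPoly(mk,poly,1)
    m=((R-B>45)&(R<175)&(R-G>30)&(mk>0)).astype(np.uint8)
    n,l,st,_=cv2.connectedComponentsWithStats(m)
    for k in range(1,n):
        if st[k,4]<600: continue
        P=np.array([w(f,u,v,29)[:2] for v,u in zip(*np.where(l==k))],np.float32)
        c,v,_=cv2.PCACompute2(P,None); d=v[0]*np.sign(v[0,0]); q=(P-c[0])@d; r=(P-c[0])@np.array([-d[1],d[0]])
        print(f,'n',st[k,4],'mid',c[0].round(1),'yaw',np.arctan2(d[1],d[0]).round(3),'q',q.min().round(1),q.max().round(1),'r',r.min().round(1),r.max().round(1),'tail',(c[0]+d*q.min()).round(1))
E
python3 - <<'E'
from h import *
s=ctrl.sense(); print(s['time_s'],s['eef_pos'])
snap('wrist','w11'); chis('w1'); chis('w11')
E
```

```text
18.15 [419.7757045  272.6610994  280.06474234]
w1 n 1059 mid [450.5 197.1] yaw 0.125 q -42.2 39.7 r -12.2 12.1 tail [408.7 191.8]
w1 n 925 mid [422.9 375.6] yaw 0.118 q -42.0 39.8 r -11.9 11.1 tail [381.1 370.6]
w1 n 940 mid [418.8 311.7] yaw 0.105 q -41.9 39.9 r -12.2 11.5 tail [377.  307.3]
w1 n 951 mid [415.4 252.4] yaw 0.065 q -42.0 39.6 r -12.1 11.8 tail [373.4 249.6]
w11 n 1300 mid [450.4 198.4] yaw 0.125 q -42.0 39.7 r -13.1 12.6 tail [408.7 193.2]
w11 n 1112 mid [423.  375.7] yaw 0.117 q -42.2 39.1 r -12.0 11.7 tail [381.1 370.8]
w11 n 1115 mid [418.8 311.8] yaw 0.104 q -42.1 39.2 r -12.1 11.9 tail [376.9 307.5]
```

```bash
python3 - <<'E'
from h import *
p,y=go(419,311.5,110,.09); p,y=go(419,311.5,8,.09,p,y)
p=np.array([419,311.5,130]); p,y=go(553.6,-.3,80,.153,p,y)
E
```

```text
to (419, 311.5, 110, 0.09) drz -0.021 off [ 0.022 -0.341  1.414] rows 4.0
to (419, 311.5, 8, 0.09) drz -0.0 off [0.   0.   0.85] rows 3.0
to (553.6, -0.3, 80, 0.153) drz -0.08 off [0.713 2.739 0.417] rows 8.0
```

Request:
arm_command([
  {"dr": [0, 0, -0.021], "offset": [0.022, -0.341, 0], "hand": 0.05},
  {"dr": [0, 0, 0], "offset": [0, 0, 0.35], "hand": 0.05},
  {"dr": [0, 0, 0], "offset": [0, 0, 0.35], "hand": 0.05},
  {"dr": [0, 0, 0], "offset": [0, 0, 0.35], "hand": 0.05},
  {"dr": [0, 0, 0], "offset": [0, 0, 0.35], "hand": 0.05},
  {"dr": [0, 0, 0], "offset": [0, 0, 0.3], "hand": 0.05},
  {"dr": [0, 0, 0], "offset": [0, 0, 0.25], "hand": 0.05},
  {"dr": [0, 0, 0], "offset": [0, 0, 0.2], "hand": 0.05},
])

```text
time_s: 19.0
eef_pos: [420.1, 308.3, 20.1]
ee_rot: [0.0, 0.999, 0.043, -0.001]
force: [0.3, 0.1, 0.0]
grip_width: 0.524
grip_force: 0.0
```

Request:
arm_command([
  {"dr": [0, 0, 0], "offset": [0, 0, 0.1], "hand": 0.05},
  {"dr": [0, 0, 0], "offset": [0, 0, 0], "hand": 0.05},
  {"dr": [0, 0, 0], "offset": [0, 0, 0], "hand": 0.05},
])

```text
time_s: 19.3
eef_pos: [421.0, 309.6, 10.8]
ee_rot: [-0.0, 0.999, 0.043, 0.001]
force: [0.4, 0.1, 0.1]
grip_width: 0.523
grip_force: 0.0
```

Request:
arm_command([
  {"dr": [0, 0, 0], "offset": [0, 0, 0], "hand": -1},
  {"dr": [0, 0, 0], "offset": [0, 0, 0], "hand": -1},
  {"dr": [0, 0, 0], "offset": [0, 0, 0], "hand": -1},
  {"dr": [0, 0, 0], "offset": [0, 0, 0], "hand": -1},
  {"dr": [0, 0, 0], "offset": [0, 0, 0], "hand": -1},
  {"dr": [0, 0, 0], "offset": [0, 0, 0], "hand": -1},
], grip_force=80)

```text
time_s: 19.9
eef_pos: [421.2, 310.2, 11.5]
ee_rot: [-0.001, 0.999, 0.043, 0.001]
force: [-0.6, -0.9, 6.9]
grip_width: 0.285
grip_force: 79.1
```

Request:
arm_command([
  {"dr": [0, 0, 0], "offset": [0, 0, -0.15], "hand": -1},
  {"dr": [0, 0, 0], "offset": [0, 0, -0.25], "hand": -1},
  {"dr": [0, 0, 0], "offset": [0, 0, -0.3], "hand": -1},
  {"dr": [0, 0, 0], "offset": [0, 0, -0.3], "hand": -1},
  {"dr": [0, 0, 0], "offset": [0, 0, 0], "hand": -1},
])

```text
time_s: 20.4
eef_pos: [422.2, 310.7, 134.9]
ee_rot: [-0.002, 0.999, 0.043, 0.004]
force: [0.5, 0.1, -2.3]
grip_width: 0.284
grip_force: 78.7
```

```bash
python3 - <<'E'
from h import *
s=ctrl.sense(); print(s['time_s'],s['grip_width'],s['eef_pos'])
p,y=go(553.6,-.3,125,.153)
E
```

```text
20.4 0.28443466629149683 [422.24754098 310.72447049 134.86731935]
to (553.6, -0.3, 125, 0.153) drz -0.085 off [0.687 2.728 0.082] rows 8.0
```

Request:
arm_command([
  {"dr": [0, 0, -0.085], "offset": [0, 0, 0], "hand": -1},
  {"dr": [0, 0, 0], "offset": [0.094, 0.36, 0], "hand": -1},
  {"dr": [0, 0, 0], "offset": [0.1, 0.36, 0], "hand": -1},
  {"dr": [0, 0, 0], "offset": [0.1, 0.36, 0], "hand": -1},
  {"dr": [0, 0, 0], "offset": [0.1, 0.36, 0], "hand": -1},
  {"dr": [0, 0, 0], "offset": [0.1, 0.36, 0], "hand": -1},
  {"dr": [0, 0, 0], "offset": [0.1, 0.36, 0], "hand": -1},
  {"dr": [0, 0, 0], "offset": [0.1, 0.36, 0], "hand": -1},
])

```text
time_s: 21.2
eef_pos: [548.8, 21.8, 129.4]
ee_rot: [-0.0, 0.997, 0.076, -0.0]
force: [0.6, 0.5, -2.0]
grip_width: 0.285
grip_force: 78.9
```

Request:
arm_command([
  {"dr": [0, 0, 0], "offset": [0, 0.208, 0.1], "hand": -1},
  {"dr": [0, 0, 0], "offset": [0, 0, 0.2], "hand": -1},
  {"dr": [0, 0, 0], "offset": [0, 0, 0.1], "hand": -1},
  {"dr": [0, 0, 0], "offset": [0, 0, 0], "hand": -1},
  {"dr": [0, 0, 0], "offset": [0, 0, 0], "hand": -1},
])

```text
time_s: 21.7
eef_pos: [552.6, -0.6, 82.3]
ee_rot: [0.0, 0.997, 0.077, 0.0]
force: [0.2, -0.6, -1.4]
grip_width: 0.282
grip_force: 78.8
```

```bash
python3 - <<'E'
from h import *
s=ctrl.sense(); print(s['time_s'],s['grip_width'],s['eef_pos'],s['ee_rot'])
go(554.6,-.3,31,.153)
snap('wrist','w12')
a=cv2.imread('pics/w12.png')[60:200,200:360].astype(int); b=cv2.imread('pics/w4.png')[60:200,200:360].astype(int)
for r in (130,140,150):  # neck edges in both
    for f in('w4','w12'):
        im=cv2.imread(f'pics/{f}.png').astype(int)[r].sum(1); d=np.diff(im[250:310]); print(f,r,250+np.argmin(d),250+np.argmax(d), (im[270:290]).mean())
E
```

```text
21.7 0.28211414375814087 [552.61741153  -0.5626256   82.27926358] [5.22800106e-05 9.97035322e-01 7.69449393e-02 1.99727774e-04]
to (554.6, -0.3, 31, 0.153) drz 0.001 off [0.017 0.    0.427] rows 2.0
w4 130 293 264 312.35
w12 130 293 265 307.2
w4 140 265 286 353.05
w12 140 266 287 345.7
w4 150 266 287 349.35
w12 150 266 287 345.3
```

Request:
arm_command([
  {"dr": [0, 0, 0], "offset": [0.017, 0, 0.1], "hand": -1},
  {"dr": [0, 0, 0], "offset": [0, 0, 0.1], "hand": -1},
  {"dr": [0, 0, 0], "offset": [0, 0, 0.1], "hand": -1},
  {"dr": [0, 0, 0], "offset": [0, 0, 0.1], "hand": -1},
  {"dr": [0, 0, 0], "offset": [0, 0, 0.03], "hand": -1},
  {"dr": [0, 0, 0], "offset": [0, 0, 0], "hand": -1},
])

```text
time_s: 22.35
eef_pos: [554.3, -0.8, 29.6]
ee_rot: [-0.0, 0.997, 0.076, -0.0]
force: [0.7, -0.1, -1.8]
grip_width: 0.285
grip_force: 78.8
```

Request:
arm_command([
  {"dr": [0, 0, 0], "offset": [-0.06, 0, 0], "hand": -1},
  {"dr": [0, 0, 0], "offset": [-0.06, 0, 0], "hand": -1},
  {"dr": [0, 0, 0], "offset": [-0.06, 0, 0], "hand": -1},
  {"dr": [0, 0, 0], "offset": [-0.06, 0, 0], "hand": -1},
  {"dr": [0, 0, 0], "offset": [-0.06, 0, 0], "hand": -1},
  {"dr": [0, 0, 0], "offset": [-0.06, 0, 0], "hand": -1},
  {"dr": [0, 0, 0], "offset": [-0.04, 0, 0], "hand": -1},
  {"dr": [0, 0, 0], "offset": [0, 0, 0], "hand": -1},
])

```text
time_s: 23.15
eef_pos: [507.7, -8.1, 30.8]
ee_rot: [0.0, 0.997, 0.076, 0.002]
force: [8.8, 4.1, -6.6]
grip_width: 0.285
grip_force: 78.5
```

```bash
cat >> h.py <<'E'
def ptr(f):
    im=cv2.imread(f'pics/{f}.png').sum(2).astype(np.float32)
    a=np.array([np.cos(.153),np.sin(.153)]);F=np.array([625.2,10.9]);n=np.array([-a[1],a[0]]); s=np.arange(-56,6,.25)
    v=np.mean([[cv2.getRectSubPix(im,(1,1),tuple(map(float,px(f,[*(F+a*t+n*l),22]))))[0,0] for t in s] for l in(31.5,32.5,33.5)],0)
    d=s[v<210]; g=np.split(d,np.where(np.diff(d)>1)[0]+1); print(f,'dark centres/widths',[(round(float(x.mean()),2),round(float(np.ptp(x)),1)) for x in g if len(x)])
E
python3 - <<'E'
from h import *
s=ctrl.sense(); print(s['time_s'],s['grip_width'],s['eef_pos'],s['force'])
snap('wrist','w13'); [ptr(f) for f in('w6','w7','w8','w13')]
a=[cv2.imread(f'pics/{f}.png').astype(float)[85:160,140:230] for f in('w8','w13')]
im=np.hstack(a); cv2.imwrite('pics/c13.png',im); print(abs(a[0]-a[1]).mean())
E
```

```text
23.15 0.2848900476382126 [507.72345325  -8.06972248  30.79057903] [ 8.81693963  4.10221029 -6.55592211]
w6 dark centres/widths [(-41.5, 5.0), (-3.12, 1.2)]
w7 dark centres/widths [(-42.88, 3.2), (-16.38, 1.8)]
w8 dark centres/widths [(-42.73, 3.0), (-16.62, 2.2)]
w13 dark centres/widths [(-42.25, 4.0), (-2.62, 0.2)]
29.470716049382716[ WARN:0@3.806] global loadsave.cpp:1063 imwrite_ Unsupported depth image for selected encoder is fallbacked to CV_8U.
```

Request:
arm_command([
  {"dr": [0, 0, 0], "offset": [-0.008, 0, 0], "hand": -1},
  {"dr": [0, 0, 0], "offset": [0, 0, 0], "hand": -1},
  {"dr": [0, 0, 0], "offset": [0, 0, 0], "hand": -1},
  {"dr": [0, 0, 0], "offset": [0, 0, 0], "hand": -1},
  {"dr": [0, 0, 0], "offset": [0, 0, 0], "hand": -1},
  {"dr": [0, 0, 0], "offset": [0, 0, 0], "hand": -1},
  {"dr": [0, 0, 0], "offset": [0, 0, 0], "hand": -1},
  {"dr": [0, 0, 0], "offset": [0, 0, 0], "hand": -1},
])

```text
time_s: 24.0
eef_pos: [507.3, -8.2, 30.8]
ee_rot: [0.0, 0.997, 0.076, 0.002]
force: [10.4, 3.5, -7.0]
grip_width: 0.284
grip_force: 78.5
```

Request:
arm_command([
  {"dr": [0, 0, 0], "offset": [0, 0, 0], "hand": -1},
  {"dr": [0, 0, 0], "offset": [0, 0, 0], "hand": -1},
  {"dr": [0, 0, 0], "offset": [0, 0, 0], "hand": -1},
  {"dr": [0, 0, 0], "offset": [0, 0, 0], "hand": -1},
  {"dr": [0, 0, 0], "offset": [0, 0, 0], "hand": -1},
  {"dr": [0, 0, 0], "offset": [0, 0, 0], "hand": -1},
  {"dr": [0, 0, 0], "offset": [0, 0, 0], "hand": -1},
  {"dr": [0, 0, 0], "offset": [0, 0, 0], "hand": -1},
])

```text
time_s: 24.8
eef_pos: [507.2, -8.2, 30.8]
ee_rot: [0.0, 0.997, 0.076, 0.002]
force: [9.5, 3.6, -7.1]
grip_width: 0.282
grip_force: 78.5
```

Request:
arm_command([
  {"dr": [0, 0, 0], "offset": [0, 0, 0], "hand": -1},
  {"dr": [0, 0, 0], "offset": [0, 0, 0], "hand": -1},
  {"dr": [0, 0, 0], "offset": [0, 0, 0], "hand": -1},
  {"dr": [0, 0, 0], "offset": [0, 0, 0], "hand": -1},
  {"dr": [0, 0, 0], "offset": [0, 0, 0], "hand": -1},
  {"dr": [0, 0, 0], "offset": [0, 0, 0], "hand": -1},
  {"dr": [0, 0, 0], "offset": [0, 0, 0], "hand": -1},
  {"dr": [0, 0, 0], "offset": [0, 0, 0], "hand": -1},
])

```text
time_s: 25.6
eef_pos: [507.3, -8.2, 30.8]
ee_rot: [0.0, 0.997, 0.076, 0.002]
force: [9.4, 3.2, -6.5]
grip_width: 0.282
grip_force: 78.5
```

Request:
arm_command([
  {"dr": [0, 0, 0], "offset": [0, 0, 0], "hand": -1},
  {"dr": [0, 0, 0], "offset": [0, 0, 0], "hand": -1},
  {"dr": [0, 0, 0], "offset": [0, 0, 0], "hand": -1},
  {"dr": [0, 0, 0], "offset": [0, 0, 0], "hand": -1},
  {"dr": [0, 0, 0], "offset": [0, 0, 0], "hand": -1},
  {"dr": [0, 0, 0], "offset": [0, 0, 0], "hand": -1},
  {"dr": [0, 0, 0], "offset": [0, 0, 0], "hand": -1},
  {"dr": [0, 0, 0], "offset": [0, 0, 0], "hand": -1},
])

```text
time_s: 26.4
eef_pos: [507.2, -8.2, 30.8]
ee_rot: [0.0, 0.997, 0.076, 0.002]
force: [9.3, 3.2, -6.3]
grip_width: 0.282
grip_force: 78.5
```

```bash
python3 - <<'E'
from h import *
s=ctrl.sense(); print(s['time_s'],s['grip_width'],s['eef_pos'],s['force'])
snap('wrist','w14'); ptr('w14')
B=[cv2.imread(f'pics/{f}.png')[80:160,130:240] for f in('w13','w14')]
cv2.imwrite('pics/w14b.png',cv2.resize(np.hstack(B),None,fx=3.5,fy=3.5,interpolation=cv2.INTER_CUBIC))
E
```

```text
26.4 0.2823652774474927 [507.24935564  -8.15309119  30.76961919] [ 9.25133423  3.15902681 -6.32414994]
w14 dark centres/widths [(-42.5, 3.5), (-2.75, 0.5)]
```

View pics/w14b.png

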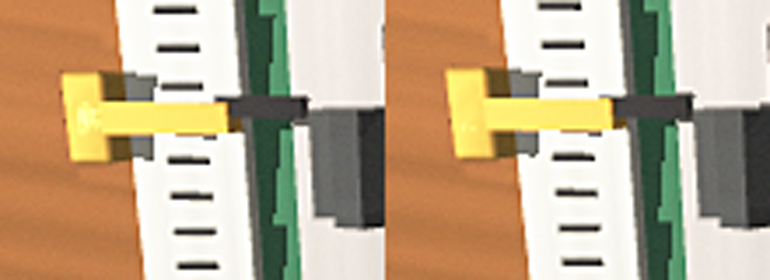

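Request:
arm_command([
  {"dr": [0, 0, 0], "offset": [0.06, 0, 0], "hand": -1},
  {"dr": [0, 0, 0], "offset": [0.06, 0, 0], "hand": -1},
  {"dr": [0, 0, 0], "offset": [0.06, 0, 0], "hand": -1},
  {"dr": [0, 0, 0], "offset": [0.06, 0, 0], "hand": -1},
  {"dr": [0, 0, 0], "offset": [0.06, 0, 0], "hand": -1},
  {"dr": [0, 0, 0], "offset": [0.06, 0, 0], "hand": -1},
  {"dr": [0, 0, 0], "offset": [0.05, 0, 0], "hand": -1},
  {"dr": [0, 0, 0], "offset": [0, 0, 0], "hand": -1},
])

```text
time_s: 27.25
eef_pos: [555.0, -0.7, 30.0]
ee_rot: [-0.0, 0.997, 0.077, -0.0]
force: [0.2, -1.3, -2.7]
grip_width: 0.281
grip_force: 79.1
```

Request:
arm_command([
  {"dr": [0, 0, 0], "offset": [0, 0, -0.1], "hand": -1},
  {"dr": [0, 0, 0], "offset": [0, 0, -0.2], "hand": -1},
  {"dr": [0, 0, 0], "offset": [0, 0, -0.2], "hand": -1},
  {"dr": [0, 0, 0], "offset": [0, 0, -0.2], "hand": -1},
  {"dr": [0, 0, 0], "offset": [0, 0, -0.15], "hand": -1},
  {"dr": [0, 0, 0], "offset": [0, 0, 0], "hand": -1},
  {"dr": [0, 0, 0], "offset": [0, 0, 0], "hand": -1},
])

```text
time_s: 27.95
eef_pos: [554.3, -0.7, 132.1]
ee_rot: [-0.0, 0.997, 0.076, -0.0]
force: [-1.0, -0.8, -2.8]
grip_width: 0.286
grip_force: 79.2
```

```bash
python3 - <<'E'
from h import *
s=ctrl.sense(); print(s['time_s'],s['grip_width'],s['eef_pos'],s['force'])
p,y=go(430,-334,s['eef_pos'][2],.025); go(430,-334,15.5,.025,p,y)
E
```

```text
27.95 0.285599189777667 [554.31910934  -0.73988828 132.06875937] [-0.98576162 -0.75373811 -2.82845471]
to (430, -334, np.float64(132.06875937216932), 0.025) drz 0.163 off [-1.105  2.75   0.   ] rows 8.0
to (430, -334, 15.5, 0.025) drz -0.0 off [0.    0.    0.971] rows 3.0
```

Request:
arm_command([
  {"dr": [0, 0, 0.163], "offset": [0, 0, 0], "hand": -1},
  {"dr": [0, 0, 0], "offset": [-0.123, 0.306, 0], "hand": -1},
  {"dr": [0, 0, 0], "offset": [-0.123, 0.306, 0], "hand": -1},
  {"dr": [0, 0, 0], "offset": [-0.123, 0.306, 0], "hand": -1},
  {"dr": [0, 0, 0], "offset": [-0.123, 0.306, 0], "hand": -1},
  {"dr": [0, 0, 0], "offset": [-0.123, 0.306, 0], "hand": -1},
  {"dr": [0, 0, 0], "offset": [-0.123, 0.306, 0], "hand": -1},
  {"dr": [0, 0, 0], "offset": [-0.123, 0.306, 0], "hand": -1},
])

```text
time_s: 28.75
eef_pos: [456.5, -261.3, 131.0]
ee_rot: [-0.001, 1.0, 0.012, -0.001]
force: [1.1, -0.1, -2.7]
grip_width: 0.28
grip_force: 79.2
```

Request:
arm_command([
  {"dr": [0, 0, 0], "offset": [-0.123, 0.306, 0], "hand": -1},
  {"dr": [0, 0, 0], "offset": [-0.123, 0.306, 0], "hand": -1},
  {"dr": [0, 0, 0], "offset": [0, 0, 0], "hand": -1},
  {"dr": [0, 0, 0], "offset": [0, 0, 0.2], "hand": -1},
  {"dr": [0, 0, 0], "offset": [0, 0, 0.25], "hand": -1},
  {"dr": [0, 0, 0], "offset": [0, 0, 0.25], "hand": -1},
  {"dr": [0, 0, 0], "offset": [0, 0, 0.1], "hand": -1},
  {"dr": [0, 0, 0], "offset": [0, 0, 0], "hand": -1},
])

```text
time_s: 29.55
eef_pos: [429.5, -333.2, 34.4]
ee_rot: [-0.002, 1.0, 0.013, -0.001]
force: [-0.2, 0.4, -1.2]
grip_width: 0.279
grip_force: 79.2
```

```bash
python3 - <<'E'
from h import *
s=ctrl.sense(); print(s['time_s'],s['grip_width'],s['eef_pos'],s['force'])
go(430,-334,15.5,.025); snap('wrist','w15')
E
```

```text
29.55 0.2792430139891823 [ 429.54316264 -333.24633614   34.44898642] [-0.22411317  0.35976041 -1.17373286]
to (430, -334, 15.5, 0.025) drz 0.0 off [0.004 0.006 0.158] rows 1.0
```

Request:
arm_command([
  {"dr": [0, 0, 0], "offset": [0.004, 0.006, 0.08], "hand": -1},
  {"dr": [0, 0, 0], "offset": [0, 0, 0.06], "hand": -1},
  {"dr": [0, 0, 0], "offset": [0, 0, 0.03], "hand": -1},
  {"dr": [0, 0, 0], "offset": [0, 0, 0], "hand": -1},
  {"dr": [0, 0, 0], "offset": [0, 0, 0], "hand": -1},
])

```text
time_s: 30.1
eef_pos: [430.8, -335.2, 15.9]
ee_rot: [0.0, 1.0, 0.013, 0.0]
force: [0.0, -0.1, -2.3]
grip_width: 0.283
grip_force: 79.2
```

Request:
arm_command([
  {"dr": [0, 0, 0], "offset": [0, 0, 0], "hand": -0.05},
  {"dr": [0, 0, 0], "offset": [0, 0, 0], "hand": -0.05},
  {"dr": [0, 0, 0], "offset": [0, 0, 0], "hand": -0.05},
  {"dr": [0, 0, 0], "offset": [0, 0, -0.2], "hand": -0.05},
  {"dr": [0, 0, 0], "offset": [0, 0, -0.35], "hand": -0.05},
  {"dr": [0, 0, 0], "offset": [0, 0, -0.35], "hand": -0.05},
  {"dr": [0, 0, 0], "offset": [0, 0, -0.35], "hand": -0.05},
  {"dr": [0, 0, 0], "offset": [0, 0, -0.35], "hand": -0.05},
])

```text
time_s: 30.9
eef_pos: [430.6, -334.9, 209.8]
ee_rot: [0.0, 1.0, 0.013, 0.0]
force: [0.6, -0.6, -0.4]
grip_width: 0.475
grip_force: 0.0
```

```bash
python3 - <<'E'
from h import *
s=ctrl.sense(); print(s['time_s'],s['grip_width'],s['eef_pos'],s['force'])
snap('wrist','w16'); go(420,270,290,.07)
E
```

```text
30.9 0.47529122232428056 [ 430.5593986  -334.94617494  209.84282402] [ 0.60405304 -0.63086385 -0.4222802 ]
to (420, 270, 290, 0.07) drz -0.057 off [ 0.252 -5.051 -0.608] rows 13.0
```

Request:
arm_command([
  {"dr": [0, 0, -0.057], "offset": [0.019, -0.33, -0.048], "hand": 0.05},
  {"dr": [0, 0, 0], "offset": [0.019, -0.36, -0.048], "hand": 0.05},
  {"dr": [0, 0, 0], "offset": [0.019, -0.36, -0.048], "hand": 0.05},
  {"dr": [0, 0, 0], "offset": [0.019, -0.36, -0.048], "hand": 0.05},
  {"dr": [0, 0, 0], "offset": [0.019, -0.36, -0.048], "hand": 0.05},
  {"dr": [0, 0, 0], "offset": [0.019, -0.36, -0.048], "hand": 0.05},
  {"dr": [0, 0, 0], "offset": [0.019, -0.36, -0.048], "hand": 0.05},
  {"dr": [0, 0, 0], "offset": [0.019, -0.36, -0.048], "hand": 0.05},
])

```text
time_s: 31.75
eef_pos: [426.5, 8.9, 254.2]
ee_rot: [0.0, 0.999, 0.035, 0.0]
force: [0.8, -0.8, -0.7]
grip_width: 0.531
grip_force: 0.0
```

Request:
arm_command([
  {"dr": [0, 0, 0], "offset": [0.019, -0.36, -0.048], "hand": 0.05},
  {"dr": [0, 0, 0], "offset": [0.019, -0.36, -0.048], "hand": 0.05},
  {"dr": [0, 0, 0], "offset": [0.019, -0.36, -0.048], "hand": 0.05},
  {"dr": [0, 0, 0], "offset": [0.019, -0.36, -0.048], "hand": 0.05},
  {"dr": [0, 0, 0], "offset": [0.019, -0.36, -0.048], "hand": 0.05},
  {"dr": [0, 0, 0], "offset": [0.019, -0.36, -0.048], "hand": 0.05},
  {"dr": [0, 0, 0], "offset": [0, 0, 0], "hand": 0.05},
  {"dr": [0, 0, 0], "offset": [0, 0, 0], "hand": 0.05},
])

```text
time_s: 32.55
eef_pos: [422.1, 267.1, 288.1]
ee_rot: [0.0, 0.999, 0.036, -0.0]
force: [1.5, -0.3, -0.1]
grip_width: 0.523
grip_force: 0.0
```

```bash
python3 - <<'E'
from h import *
s=ctrl.sense(); print(s['time_s'],s['grip_width'],s['eef_pos'],s['force'])
snap('wrist','w17'); chis('w17')
p,y=go(450.5-1.5,198-.2,8,.12)
E
```

```text
32.55 0.5233603747406758 [422.14666963 267.11175525 288.10368954] [ 1.46209781 -0.30902193 -0.09889549]
w17 n 1247 mid [450.6 198.5] yaw 0.125 q -42.5 39.5 r -13.3 13.2 tail [408.4 193.2]
w17 n 1065 mid [423.1 375.7] yaw 0.117 q -41.7 39.3 r -12.1 11.7 tail [381.7 370.9]
to (449.0, 197.8, 8, 0.12) drz -0.064 off [0.152 0.594 2.334] rows 7.0
```

Request:
arm_command([
  {"dr": [0, 0, -0.064], "offset": [0, 0, 0], "hand": 0.05},
  {"dr": [0, 0, 0], "offset": [0.076, 0.297, 0], "hand": 0.05},
  {"dr": [0, 0, 0], "offset": [0.076, 0.297, 0], "hand": 0.05},
  {"dr": [0, 0, 0], "offset": [0, 0, 0.35], "hand": 0.05},
  {"dr": [0, 0, 0], "offset": [0, 0, 0.35], "hand": 0.05},
  {"dr": [0, 0, 0], "offset": [0, 0, 0.35], "hand": 0.05},
  {"dr": [0, 0, 0], "offset": [0, 0, 0.35], "hand": 0.05},
  {"dr": [0, 0, 0], "offset": [0, 0, 0], "hand": 0.05},
])

```text
time_s: 33.4
eef_pos: [446.4, 196.3, 116.4]
ee_rot: [0.001, 0.998, 0.059, -0.005]
force: [-0.2, 0.3, 0.6]
grip_width: 0.529
grip_force: 0.0
```

```bash
python3 - <<'E'
from h import *
s=ctrl.sense(); print(s['time_s'],s['grip_width'],s['eef_pos'],s['force'])
p,y=go(449,197.8,8,.12)
E
```

```text
33.4 0.5292368830877806 [446.44739278 196.31000091 116.42302334] [-0.24039263  0.25428269  0.57543699]
to (449, 197.8, 8, 0.12) drz -0.003 off [ 0.023 -0.01   0.904] rows 3.0
```

Request:
arm_command([
  {"dr": [0, 0, 0], "offset": [0, 0, 0.3], "hand": 0.05},
  {"dr": [0, 0, 0], "offset": [0, 0, 0.3], "hand": 0.05},
  {"dr": [0, 0, 0], "offset": [0, 0, 0.2], "hand": 0.05},
  {"dr": [0, 0, 0], "offset": [0, 0, 0.11], "hand": 0.05},
  {"dr": [0, 0, 0], "offset": [0, 0, 0], "hand": 0.05},
  {"dr": [0, 0, 0], "offset": [0, 0, 0], "hand": 0.05},
])

```text
time_s: 34.0
eef_pos: [450.3, 197.9, 13.0]
ee_rot: [-0.0, 0.998, 0.06, 0.001]
force: [0.6, 0.3, -0.1]
grip_width: 0.525
grip_force: 0.0
```

Request:
arm_command([
  {"dr": [0, 0, 0], "offset": [0, 0, 0], "hand": -1},
  {"dr": [0, 0, 0], "offset": [0, 0, 0], "hand": -1},
  {"dr": [0, 0, 0], "offset": [0, 0, 0], "hand": -1},
  {"dr": [0, 0, 0], "offset": [0, 0, 0], "hand": -1},
  {"dr": [0, 0, 0], "offset": [0, 0, 0], "hand": -1},
  {"dr": [0, 0, 0], "offset": [0, 0, 0], "hand": -1},
], grip_force=80)

```text
time_s: 34.6
eef_pos: [450.1, 198.2, 13.1]
ee_rot: [-0.0, 0.998, 0.06, 0.001]
force: [-2.3, -1.2, 9.5]
grip_width: 0.281
grip_force: 79.9
```

Request:
arm_command([
  {"dr": [0, 0, 0], "offset": [0, 0, -0.15], "hand": -1},
  {"dr": [0, 0, 0], "offset": [0, 0, -0.25], "hand": -1},
  {"dr": [0, 0, 0], "offset": [0, 0, -0.3], "hand": -1},
  {"dr": [0, 0, 0], "offset": [0, 0, -0.3], "hand": -1},
  {"dr": [0, 0, 0], "offset": [0, 0, 0], "hand": -1},
  {"dr": [0, 0, 0], "offset": [0, 0, 0], "hand": -1},
])

```text
time_s: 35.2
eef_pos: [449.1, 198.2, 131.8]
ee_rot: [-0.0, 0.998, 0.06, 0.001]
force: [0.8, -0.3, -2.4]
grip_width: 0.284
grip_force: 78.9
```

```bash
python3 - <<'E'
from h import *
s=ctrl.sense(); print(s['time_s'],s['grip_width'],s['eef_pos'])
p,y=go(553.6,-.3,130,.153)
E
```

```text
35.2 0.2837721493839115 [449.06475234 198.20081853 131.82634442]
to (553.6, -0.3, 130, 0.153) drz -0.042 off [0.609 1.768 0.015] rows 5.0
```

Request:
arm_command([
  {"dr": [0, 0, -0.042], "offset": [0, 0, 0], "hand": -1},
  {"dr": [0, 0, 0], "offset": [0.119, 0.354, 0], "hand": -1},
  {"dr": [0, 0, 0], "offset": [0.119, 0.354, 0], "hand": -1},
  {"dr": [0, 0, 0], "offset": [0.119, 0.354, 0], "hand": -1},
  {"dr": [0, 0, 0], "offset": [0.119, 0.354, 0], "hand": -1},
  {"dr": [0, 0, 0], "offset": [0.119, 0.354, 0], "hand": -1},
  {"dr": [0, 0, 0], "offset": [0, 0, 0.1], "hand": -1},
  {"dr": [0, 0, 0], "offset": [0, 0, 0.2], "hand": -1},
])

```text
time_s: 36.0
eef_pos: [552.3, -1.9, 94.3]
ee_rot: [0.0, 0.997, 0.075, 0.0]
force: [1.2, 0.3, -2.2]
grip_width: 0.286
grip_force: 79.2
```

Request:
arm_command([
  {"dr": [0, 0, 0], "offset": [0, 0, 0.1], "hand": -1},
  {"dr": [0, 0, 0], "offset": [0, 0, 0], "hand": -1},
  {"dr": [0, 0, 0], "offset": [0, 0, 0], "hand": -1},
  {"dr": [0, 0, 0], "offset": [0, 0, 0], "hand": -1},
])

```text
time_s: 36.4
eef_pos: [552.4, -0.6, 84.1]
ee_rot: [0.0, 0.997, 0.077, 0.001]
force: [-0.3, 0.3, -2.0]
grip_width: 0.276
grip_force: 79.1
```

```bash
python3 - <<'E'
from h import *
s=ctrl.sense(); print(s['time_s'],s['grip_width'],s['eef_pos'],s['ee_rot'])
go(552.2,-.6,32,.153)
snap('wrist','w18')
for r in (140,150):
    for f in('w4','w18'):
        im=cv2.imread(f'pics/{f}.png').astype(int)[r].sum(1); d=np.diff(im[250:310]); print(f,r,250+np.argmin(d),250+np.argmax(d))
for f in('w4','w12','w18'): # ferrule & shoulder rows
    im=cv2.imread(f'pics/{f}.png').astype(int)[:,262].sum(1); d=np.diff(im[60:230]);print(f,60+np.argsort(-abs(d))[:6])
E
```

```text
36.4 0.27574701530485246 [552.37628838  -0.61104061  84.07133362] [1.85099843e-04 9.97054008e-01 7.66995556e-02 6.70384361e-04]
to (552.2, -0.6, 32, 0.153) drz 0.001 off [-0.001 -0.     0.434] rows 2.0
w4 140 265 286
w18 140 269 290
w4 150 266 287
w18 150 269 290
w4 [108 137 113 175  81 136]
w12 [137 174 110 114 113  84]
w18 [104 114 169 137 113 136]
```

```bash
python3 - <<'E'
from h import *
for f in('w4','w12','w18'):
    im=cv2.imread(f'pics/{f}.png').astype(int); B,R=im[...,0],im[...,2]
    o=[]
    for r in (220,230,240,250):
        c=np.where((R[r,230:330]-B[r,230:330]>30))[0]+230; o.append((r,c.min(),c.max()))
    for r in(88,95,102):
        c=np.where((abs(R[r,225:325]-B[r,225:325])<25)&(im[r,225:325].sum(1)<420)&(im[r,225:325].sum(1)>200))[0]+225; o.append((r,c.min(),c.max(),len(c)))
    print(f,o)
I=[cv2.imread(f'pics/{f}.png')[60:270,200:360] for f in('w12','w18')]
cv2.imwrite('pics/c18.png',cv2.resize(np.hstack(I),None,fx=2.5,fy=2.5,interpolation=cv2.INTER_CUBIC))
E
```

```text
w4 [(220, np.int64(249), np.int64(307)), (230, np.int64(249), np.int64(307)), (240, np.int64(250), np.int64(306)), (250, np.int64(251), np.int64(306)), (88, np.int64(225), np.int64(324), 90), (95, np.int64(227), np.int64(324), 87), (102, np.int64(225), np.int64(324), 88)]
w12 [(220, np.int64(250), np.int64(306)), (230, np.int64(251), np.int64(306)), (240, np.int64(251), np.int64(306)), (250, np.int64(252), np.int64(306)), (88, np.int64(225), np.int64(324), 89), (95, np.int64(227), np.int64(324), 86), (102, np.int64(226), np.int64(324), 87)]
w18 [(220, np.int64(252), np.int64(307)), (230, np.int64(252), np.int64(307)), (240, np.int64(252), np.int64(306)), (250, np.int64(253), np.int64(306)), (88, np.int64(225), np.int64(324), 85), (95, np.int64(228), np.int64(324), 81), (102, np.int64(226), np.int64(324), 81)]
```

View pics/c18.png

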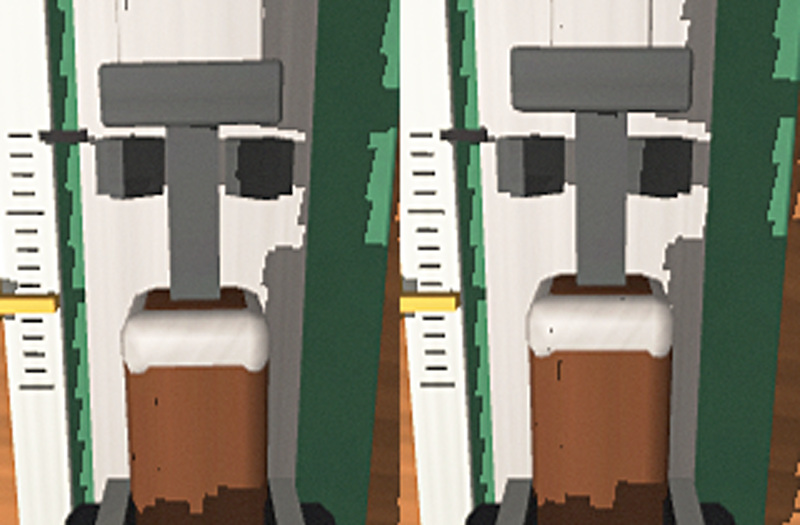

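Request:
arm_command([
  {"dr": [0, 0, -0.02], "offset": [0, 0, 0.1], "hand": -1},
  {"dr": [0, 0, 0], "offset": [0, 0, 0.1], "hand": -1},
  {"dr": [0, 0, 0], "offset": [0, 0, 0.1], "hand": -1},
  {"dr": [0, 0, 0], "offset": [0, 0, 0.1], "hand": -1},
  {"dr": [0, 0, 0], "offset": [0, 0, 0.03], "hand": -1},
  {"dr": [0, 0, 0], "offset": [0, 0, 0], "hand": -1},
])

```text
time_s: 37.05
eef_pos: [551.8, -0.8, 31.1]
ee_rot: [-0.0, 0.996, 0.084, -0.0]
force: [0.6, -0.1, -0.7]
grip_width: 0.276
grip_force: 79.2
```

Request:
arm_command([
  {"dr": [0, 0, 0], "offset": [-0.06, 0, 0], "hand": -1},
  {"dr": [0, 0, 0], "offset": [-0.06, 0, 0], "hand": -1},
  {"dr": [0, 0, 0], "offset": [-0.06, 0, 0], "hand": -1},
  {"dr": [0, 0, 0], "offset": [-0.06, 0, 0], "hand": -1},
  {"dr": [0, 0, 0], "offset": [-0.06, 0, 0], "hand": -1},
  {"dr": [0, 0, 0], "offset": [-0.06, 0, 0], "hand": -1},
  {"dr": [0, 0, 0], "offset": [-0.04, 0, 0], "hand": -1},
  {"dr": [0, 0, 0], "offset": [0, 0, 0], "hand": -1},
])

```text
time_s: 37.85
eef_pos: [505.3, -8.5, 32.1]
ee_rot: [-0.0, 0.996, 0.084, 0.002]
force: [8.6, 5.9, -5.3]
grip_width: 0.281
grip_force: 78.9
```

```bash
python3 - <<'E'
from h import *
s=ctrl.sense(); print(s['time_s'],s['grip_width'],s['eef_pos'],s['force'])
snap('wrist','w19'); ptr('w19'); ptr('w14')
E
```

```text
37.85 0.28086471458494844 [505.27884211  -8.54719416  32.13777227] [ 8.60623326  5.94122788 -5.29694063]
w19 dark centres/widths [(-42.5, 4.0)]
w14 dark centres/widths [(-42.5, 3.5), (-2.75, 0.5)]
```

Request:
arm_command([
  {"dr": [0, 0, 0], "offset": [-0.005, 0, 0], "hand": -1},
  {"dr": [0, 0, 0], "offset": [0, 0, 0], "hand": -1},
  {"dr": [0, 0, 0], "offset": [0, 0, 0], "hand": -1},
  {"dr": [0, 0, 0], "offset": [0, 0, 0], "hand": -1},
  {"dr": [0, 0, 0], "offset": [0, 0, 0], "hand": -1},
  {"dr": [0, 0, 0], "offset": [0, 0, 0], "hand": -1},
  {"dr": [0, 0, 0], "offset": [0, 0, 0], "hand": -1},
  {"dr": [0, 0, 0], "offset": [0, 0, 0], "hand": -1},
])

```text
time_s: 38.7
eef_pos: [505.1, -8.6, 32.1]
ee_rot: [0.0, 0.996, 0.084, 0.002]
force: [9.4, 5.6, -4.4]
grip_width: 0.281
grip_force: 78.9
```

Request:
arm_command([
  {"dr": [0, 0, 0], "offset": [0, 0, 0], "hand": -1},
  {"dr": [0, 0, 0], "offset": [0, 0, 0], "hand": -1},
  {"dr": [0, 0, 0], "offset": [0, 0, 0], "hand": -1},
  {"dr": [0, 0, 0], "offset": [0, 0, 0], "hand": -1},
  {"dr": [0, 0, 0], "offset": [0, 0, 0], "hand": -1},
  {"dr": [0, 0, 0], "offset": [0, 0, 0], "hand": -1},
  {"dr": [0, 0, 0], "offset": [0, 0, 0], "hand": -1},
  {"dr": [0, 0, 0], "offset": [0, 0, 0], "hand": -1},
])

```text
time_s: 39.5
eef_pos: [505.1, -8.6, 32.1]
ee_rot: [-0.0, 0.996, 0.084, 0.002]
force: [9.8, 6.0, -5.9]
grip_width: 0.283
grip_force: 78.9
```

Request:
arm_command([
  {"dr": [0, 0, 0], "offset": [0, 0, 0], "hand": -1},
  {"dr": [0, 0, 0], "offset": [0, 0, 0], "hand": -1},
  {"dr": [0, 0, 0], "offset": [0, 0, 0], "hand": -1},
  {"dr": [0, 0, 0], "offset": [0, 0, 0], "hand": -1},
  {"dr": [0, 0, 0], "offset": [0, 0, 0], "hand": -1},
  {"dr": [0, 0, 0], "offset": [0, 0, 0], "hand": -1},
  {"dr": [0, 0, 0], "offset": [0, 0, 0], "hand": -1},
  {"dr": [0, 0, 0], "offset": [0, 0, 0], "hand": -1},
])

```text
time_s: 40.3
eef_pos: [505.1, -8.6, 32.1]
ee_rot: [-0.0, 0.996, 0.084, 0.002]
force: [9.8, 5.4, -6.4]
grip_width: 0.283
grip_force: 78.9
```

Request:
arm_command([
  {"dr": [0, 0, 0], "offset": [0, 0, 0], "hand": -1},
  {"dr": [0, 0, 0], "offset": [0, 0, 0], "hand": -1},
  {"dr": [0, 0, 0], "offset": [0, 0, 0], "hand": -1},
  {"dr": [0, 0, 0], "offset": [0, 0, 0], "hand": -1},
  {"dr": [0, 0, 0], "offset": [0, 0, 0], "hand": -1},
  {"dr": [0, 0, 0], "offset": [0, 0, 0], "hand": -1},
  {"dr": [0, 0, 0], "offset": [0, 0, 0], "hand": -1},
  {"dr": [0, 0, 0], "offset": [0, 0, 0], "hand": -1},
])

```text
time_s: 41.1
eef_pos: [505.1, -8.6, 32.1]
ee_rot: [-0.0, 0.996, 0.084, 0.002]
force: [9.5, 5.3, -4.9]
grip_width: 0.281
grip_force: 78.9
```

```bash
python3 - <<'E'
from h import *
s=ctrl.sense(); print(s['time_s'],s['grip_width'],s['eef_pos'],s['force'])
snap('wrist','w20'); ptr('w20')
for f in('w8','w14','w20'): # shoulder edge rows vs neck cols
    im=cv2.imread(f'pics/{f}.png').astype(int)[:,270].sum(1); print(f,im[80:200:6])
E
```

```text
41.1 0.28123797823427166 [505.12037645  -8.59996303  32.1063677 ] [ 9.52435019  5.3318048  -4.93453159]
w20 dark centres/widths [(-42.75, 4.0)]
w8 [701 312 311 301 305 151 149 134 147 146 304 306 303 304 304 304 295 130
 497 671]
w14 [687 281 310 295 305 169 147 144 147 150 284 311 301 300 299 304 307 134
 566 706]
w20 [289 315 299 304 154 149 144 147 152 296 306 316 326 326 336 295 133 575
 716 658]
```

Request:
arm_command([
  {"dr": [0, 0, 0], "offset": [0.06, 0, 0], "hand": -1},
  {"dr": [0, 0, 0], "offset": [0.06, 0, 0], "hand": -1},
  {"dr": [0, 0, 0], "offset": [0.06, 0, 0], "hand": -1},
  {"dr": [0, 0, 0], "offset": [0.06, 0, 0], "hand": -1},
  {"dr": [0, 0, 0], "offset": [0.06, 0, 0], "hand": -1},
  {"dr": [0, 0, 0], "offset": [0.06, 0, 0], "hand": -1},
  {"dr": [0, 0, 0], "offset": [0.045, 0, 0], "hand": -1},
  {"dr": [0, 0, 0], "offset": [0, 0, 0], "hand": -1},
])

```text
time_s: 41.95
eef_pos: [552.1, -0.8, 31.4]
ee_rot: [-0.0, 0.996, 0.084, -0.0]
force: [0.4, -0.4, -0.8]
grip_width: 0.279
grip_force: 79.4
```

Request:
arm_command([
  {"dr": [0, 0, 0], "offset": [0, 0, -0.1], "hand": -1},
  {"dr": [0, 0, 0], "offset": [0, 0, -0.2], "hand": -1},
  {"dr": [0, 0, 0], "offset": [0, 0, -0.2], "hand": -1},
  {"dr": [0, 0, 0], "offset": [0, 0, -0.2], "hand": -1},
  {"dr": [0, 0, 0], "offset": [0, 0, -0.15], "hand": -1},
  {"dr": [0, 0, 0], "offset": [0, 0, 0], "hand": -1},
  {"dr": [0, 0, 0], "offset": [0, 0, 0], "hand": -1},
])

```text
time_s: 42.65
eef_pos: [551.6, -0.8, 133.5]
ee_rot: [-0.0, 0.996, 0.084, -0.0]
force: [-0.4, 0.9, -2.1]
grip_width: 0.282
grip_force: 79.4
```

```bash
python3 - <<'E'
from h import *
s=ctrl.sense(); print(s['time_s'],s['grip_width'],s['eef_pos'],s['force'])
p,y=go(428,-277,s['eef_pos'][2],.025); go(428,-277,17,.025,p,y)
E
```

```text
42.65 0.28163026702151855 [551.56837059  -0.82560234 133.49350001] [-0.35596095  0.89996167 -2.10913182]
to (428, -277, np.float64(133.49350001000022), 0.025) drz 0.183 off [-1.087  2.275  0.   ] rows 7.0
to (428, -277, 17, 0.025) drz -0.0 off [0.    0.    0.971] rows 3.0
```

Request:
arm_command([
  {"dr": [0, 0, 0.092], "offset": [0, 0, 0], "hand": -1},
  {"dr": [0, 0, 0.091], "offset": [0, 0, 0], "hand": -1},
  {"dr": [0, 0, 0], "offset": [-0.136, 0.284, 0], "hand": -1},
  {"dr": [0, 0, 0], "offset": [-0.136, 0.284, 0], "hand": -1},
  {"dr": [0, 0, 0], "offset": [-0.136, 0.284, 0], "hand": -1},
  {"dr": [0, 0, 0], "offset": [-0.136, 0.284, 0], "hand": -1},
  {"dr": [0, 0, 0], "offset": [-0.136, 0.284, 0], "hand": -1},
  {"dr": [0, 0, 0], "offset": [-0.136, 0.284, 0], "hand": -1},
])

```text
time_s: 43.45
eef_pos: [457.8, -208.6, 132.4]
ee_rot: [-0.001, 1.0, 0.013, -0.001]
force: [0.2, -0.6, -1.5]
grip_width: 0.284
grip_force: 79.3
```

Request:
arm_command([
  {"dr": [0, 0, 0], "offset": [-0.136, 0.284, 0], "hand": -1},
  {"dr": [0, 0, 0], "offset": [-0.136, 0.284, 0], "hand": -1},
  {"dr": [0, 0, 0], "offset": [0, 0, 0], "hand": -1},
  {"dr": [0, 0, 0], "offset": [0, 0, 0.2], "hand": -1},
  {"dr": [0, 0, 0], "offset": [0, 0, 0.25], "hand": -1},
  {"dr": [0, 0, 0], "offset": [0, 0, 0.25], "hand": -1},
  {"dr": [0, 0, 0], "offset": [0, 0, 0.1], "hand": -1},
  {"dr": [0, 0, 0], "offset": [0, 0, 0], "hand": -1},
])

```text
time_s: 44.25
eef_pos: [427.6, -275.6, 36.0]
ee_rot: [-0.001, 1.0, 0.013, -0.001]
force: [-0.3, -0.4, -1.1]
grip_width: 0.28
grip_force: 79.4
```

```bash
python3 - <<'E'
from h import *
s=ctrl.sense(); print(s['time_s'],s['grip_width'],s['eef_pos'],s['force'])
go(428,-277,16.5,.025); snap('wrist','w21')
E
```

```text
44.25 0.27961863378074053 [ 427.58362592 -275.57064322   36.03515236] [-0.25794915 -0.37086216 -1.10785734]
to (428, -277, 16.5, 0.025) drz 0.0 off [0.003 0.012 0.163] rows 1.0
```

Request:
arm_command([
  {"dr": [0, 0, 0], "offset": [0, 0, 0.08], "hand": -1},
  {"dr": [0, 0, 0], "offset": [0, 0, 0.06], "hand": -1},
  {"dr": [0, 0, 0], "offset": [0, 0, 0.03], "hand": -1},
  {"dr": [0, 0, 0], "offset": [0, 0, 0], "hand": -1},
  {"dr": [0, 0, 0], "offset": [0, 0, 0], "hand": -1},
])

```text
time_s: 44.8
eef_pos: [428.4, -276.8, 17.4]
ee_rot: [0.0, 1.0, 0.012, 0.0]
force: [0.5, -0.8, -1.3]
grip_width: 0.28
grip_force: 79.4
```

Request:
arm_command([
  {"dr": [0, 0, 0], "offset": [0, 0, 0], "hand": -0.05},
  {"dr": [0, 0, 0], "offset": [0, 0, 0], "hand": -0.05},
  {"dr": [0, 0, 0], "offset": [0, 0, 0], "hand": -0.05},
  {"dr": [0, 0, 0], "offset": [0, 0, -0.2], "hand": -0.05},
  {"dr": [0, 0, 0], "offset": [0, 0, -0.35], "hand": -0.05},
  {"dr": [0, 0, 0], "offset": [0, 0, -0.35], "hand": -0.05},
  {"dr": [0, 0, 0], "offset": [0, 0, -0.35], "hand": -0.05},
  {"dr": [0, 0, 0], "offset": [0, 0, -0.35], "hand": -0.05},
])

```text
time_s: 45.6
eef_pos: [428.1, -276.4, 211.2]
ee_rot: [0.0, 1.0, 0.012, 0.0]
force: [0.3, -0.1, 0.8]
grip_width: 0.474
grip_force: 0.0
```

Request:
arm_command([
  {"dr": [0, 0, -0.057], "offset": [0.019, -0.33, -0.05], "hand": 0.05},
  {"dr": [0, 0, 0], "offset": [0.019, -0.355, -0.05], "hand": 0.05},
  {"dr": [0, 0, 0], "offset": [0.019, -0.355, -0.05], "hand": 0.05},
  {"dr": [0, 0, 0], "offset": [0.019, -0.355, -0.05], "hand": 0.05},
  {"dr": [0, 0, 0], "offset": [0.019, -0.355, -0.05], "hand": 0.05},
  {"dr": [0, 0, 0], "offset": [0.019, -0.355, -0.05], "hand": 0.05},
  {"dr": [0, 0, 0], "offset": [0.019, -0.355, -0.05], "hand": 0.05},
  {"dr": [0, 0, 0], "offset": [0.019, -0.355, -0.05], "hand": 0.05},
])

```text
time_s: 46.4
eef_pos: [424.3, 63.3, 257.8]
ee_rot: [0.0, 0.999, 0.035, 0.0]
force: [0.9, -0.0, 0.4]
grip_width: 0.526
grip_force: 0.0
```

Request:
arm_command([
  {"dr": [0, 0, 0], "offset": [0.019, -0.355, -0.05], "hand": 0.05},
  {"dr": [0, 0, 0], "offset": [0.019, -0.355, -0.05], "hand": 0.05},
  {"dr": [0, 0, 0], "offset": [0.019, -0.355, -0.05], "hand": 0.05},
  {"dr": [0, 0, 0], "offset": [0.019, -0.355, -0.05], "hand": 0.05},
  {"dr": [0, 0, 0], "offset": [0.019, -0.355, -0.05], "hand": 0.05},
  {"dr": [0, 0, 0], "offset": [0, 0, 0], "hand": 0.05},
  {"dr": [0, 0, 0], "offset": [0, 0, 0], "hand": 0.05},
])

```text
time_s: 47.1
eef_pos: [420.9, 275.1, 287.0]
ee_rot: [0.0, 0.999, 0.036, -0.0]
force: [0.3, -0.3, -0.1]
grip_width: 0.524
grip_force: 0.0
```

```bash
python3 - <<'E'
from h import *
s=ctrl.sense(); print(s['time_s'],s['grip_width'],s['eef_pos'],s['force'])
snap('wrist','w22'); chis('w22')
p,y=go(423,375.5,8,.1)
E
```

```text
47.1 0.524481217152351 [420.94074302 275.14214702 287.0368304 ] [ 0.25037724 -0.3145071  -0.14050249]
w22 n 1067 mid [423.  375.8] yaw 0.118 q -42.0 39.8 r -12.0 11.7 tail [381.3 370.8]
to (423, 375.5, 8, 0.1) drz -0.038 off [ 0.1   -0.837  2.325] rows 7.0
```

Request:
arm_command([
  {"dr": [0, 0, -0.038], "offset": [0, 0, 0], "hand": 0.05},
  {"dr": [0, 0, 0], "offset": [0.033, -0.279, 0], "hand": 0.05},
  {"dr": [0, 0, 0], "offset": [0.033, -0.279, 0], "hand": 0.05},
  {"dr": [0, 0, 0], "offset": [0.033, -0.279, 0], "hand": 0.05},
  {"dr": [0, 0, 0], "offset": [0, 0, 0.35], "hand": 0.05},
  {"dr": [0, 0, 0], "offset": [0, 0, 0.35], "hand": 0.05},
  {"dr": [0, 0, 0], "offset": [0, 0, 0.35], "hand": 0.05},
  {"dr": [0, 0, 0], "offset": [0, 0, 0.35], "hand": 0.05},
])

```text
time_s: 47.95
eef_pos: [423.4, 374.8, 117.9]
ee_rot: [-0.0, 0.999, 0.05, 0.0]
force: [0.5, 1.0, -1.3]
grip_width: 0.523
grip_force: 0.0
```

Request:
arm_command([
  {"dr": [0, 0, 0], "offset": [0, 0, 0.3], "hand": 0.05},
  {"dr": [0, 0, 0], "offset": [0, 0, 0.3], "hand": 0.05},
  {"dr": [0, 0, 0], "offset": [0, 0, 0.2], "hand": 0.05},
  {"dr": [0, 0, 0], "offset": [0, 0, 0.11], "hand": 0.05},
  {"dr": [0, 0, 0], "offset": [0, 0, 0], "hand": 0.05},
  {"dr": [0, 0, 0], "offset": [0, 0, 0], "hand": 0.05},
])

```text
time_s: 48.55
eef_pos: [423.8, 375.9, 11.2]
ee_rot: [-0.0, 0.999, 0.05, 0.001]
force: [0.3, -0.6, -0.6]
grip_width: 0.527
grip_force: 0.0
```

Request:
arm_command([
  {"dr": [0, 0, 0], "offset": [0, 0, 0], "hand": -1},
  {"dr": [0, 0, 0], "offset": [0, 0, 0], "hand": -1},
  {"dr": [0, 0, 0], "offset": [0, 0, 0], "hand": -1},
  {"dr": [0, 0, 0], "offset": [0, 0, 0], "hand": -1},
  {"dr": [0, 0, 0], "offset": [0, 0, 0], "hand": -1},
  {"dr": [0, 0, 0], "offset": [0, 0, 0], "hand": -1},
], grip_force=80)

```text
time_s: 49.15
eef_pos: [424.0, 376.5, 11.8]
ee_rot: [-0.001, 0.999, 0.05, 0.001]
force: [-1.0, -1.4, 6.5]
grip_width: 0.285
grip_force: 79.8
```

Request:
arm_command([
  {"dr": [0, 0, 0], "offset": [0, 0, -0.15], "hand": -1},
  {"dr": [0, 0, 0], "offset": [0, 0, -0.25], "hand": -1},
  {"dr": [0, 0, 0], "offset": [0, 0, -0.3], "hand": -1},
  {"dr": [0, 0, 0], "offset": [0, 0, -0.3], "hand": -1},
  {"dr": [0, 0, 0], "offset": [0, 0, 0], "hand": -1},
  {"dr": [0, 0, 0], "offset": [0, 0, 0], "hand": -1},
])

```text
time_s: 49.75
eef_pos: [423.0, 376.0, 130.5]
ee_rot: [-0.0, 0.999, 0.05, 0.001]
force: [0.6, -0.4, -2.4]
grip_width: 0.28
grip_force: 78.8
```

```bash
python3 - <<'E'
from h import *
s=ctrl.sense(); print(s['time_s'],s['grip_width'],s['eef_pos'])
p,y=go(553.6,-.3,130,.153)
E
```

```text
49.75 0.27989779269737186 [423.0155849  375.97459879 130.54417731]
to (553.6, -0.3, 130, 0.153) drz -0.068 off [0.598 3.265 0.005] rows 9.0
```

Request:
arm_command([
  {"dr": [0, 0, -0.068], "offset": [0, 0, 0], "hand": -1},
  {"dr": [0, 0, 0], "offset": [0.066, 0.363, 0], "hand": -1},
  {"dr": [0, 0, 0], "offset": [0.066, 0.363, 0], "hand": -1},
  {"dr": [0, 0, 0], "offset": [0.066, 0.363, 0], "hand": -1},
  {"dr": [0, 0, 0], "offset": [0.066, 0.363, 0], "hand": -1},
  {"dr": [0, 0, 0], "offset": [0.066, 0.363, 0], "hand": -1},
  {"dr": [0, 0, 0], "offset": [0.066, 0.363, 0], "hand": -1},
  {"dr": [0, 0, 0], "offset": [0.066, 0.363, 0], "hand": -1},
])

```text
time_s: 50.55
eef_pos: [523.8, 81.3, 128.6]
ee_rot: [-0.0, 0.997, 0.076, -0.001]
force: [0.5, 0.7, -0.9]
grip_width: 0.282
grip_force: 78.9
```

Request:
arm_command([
  {"dr": [0, 0, 0], "offset": [0.066, 0.363, 0], "hand": -1},
  {"dr": [0, 0, 0], "offset": [0.066, 0.363, 0], "hand": -1},
  {"dr": [0, 0, 0], "offset": [0, 0, 0.15], "hand": -1},
  {"dr": [0, 0, 0], "offset": [0, 0, 0.15], "hand": -1},
  {"dr": [0, 0, 0], "offset": [0, 0, 0.1], "hand": -1},
  {"dr": [0, 0, 0], "offset": [0, 0, 0], "hand": -1},
  {"dr": [0, 0, 0], "offset": [0, 0, 0], "hand": -1},
])

```text
time_s: 51.25
eef_pos: [553.2, -0.4, 82.0]
ee_rot: [-0.0, 0.997, 0.077, -0.0]
force: [0.5, 0.8, -1.2]
grip_width: 0.283
grip_force: 79.0
```

```bash
python3 - <<'E'
from h import *
s=ctrl.sense(); print(s['time_s'],s['grip_width'],s['eef_pos'],s['ee_rot'])
go(553.4,-.5,31,.153)
snap('wrist','w23')
for r in (130,140,150):
    for f in('w4','w12','w23'):
        im=cv2.imread(f'pics/{f}.png').astype(int)[r].sum(1); d=np.diff(im[250:310]); print(f,r,250+np.argmin(d),250+np.argmax(d))
for f in('w4','w12','w18','w23'):
    im=cv2.imread(f'pics/{f}.png').astype(int); B,R=im[...,0],im[...,2]
    print(f,[(c.min(),c.max()) for r in(220,240) for c in[np.where(R[r,230:330]-B[r,230:330]>30)[0]+230]], im[76:120:2,262].sum(1))
E
```

```text
51.25 0.28295201744751786 [ 5.53232288e+02 -3.51688008e-01  8.19931607e+01] [-5.60424780e-05  9.97053742e-01  7.67058625e-02 -2.06796155e-04]
to (553.4, -0.5, 31, 0.153) drz 0.001 off [0.001 0.001 0.425] rows 2.0
w4 130 293 264
w12 130 293 265
w23 130 293 265
w4 140 265 286
w12 140 266 287
w23 140 267 288
w4 150 266 287
w12 150 266 287
w23 150 267 288
w4 [(np.int64(249), np.int64(307)), (np.int64(250), np.int64(306))] [707 706 715 436 295 323 323 321 316 317 309 296 307 310 316 318 137 736
 759 151 144 147]
w12 [(np.int64(250), np.int64(306)), (np.int64(251), np.int64(306))] [700 698 695 705 545 267 323 317 320 317 316 308 303 305 317 320 295 376
 739 494 132 144]
w18 [(np.int64(252), np.int64(307)), (np.int64(252), np.int64(306))] [701 553 276 323 321 318 320 309 306 303 305 316 312 293 201 736 711 711
 721 446 138 148]
w23 [(np.int64(251), np.int64(306)), (np.int64(252), np.int64(306))] [714 715 724 493 289 323 318 321 314 317 312 297 307 306 320 287 553 725
 712 758 137 158]
```

Request:
arm_command([
  {"dr": [0, 0, 0], "offset": [0, 0, 0.1], "hand": -1},
  {"dr": [0, 0, 0], "offset": [0, 0, 0.1], "hand": -1},
  {"dr": [0, 0, 0], "offset": [0, 0, 0.1], "hand": -1},
  {"dr": [0, 0, 0], "offset": [0, 0, 0.1], "hand": -1},
  {"dr": [0, 0, 0], "offset": [0, 0, 0.025], "hand": -1},
  {"dr": [0, 0, 0], "offset": [0, 0, 0], "hand": -1},
])

```text
time_s: 51.9
eef_pos: [553.0, -0.6, 30.4]
ee_rot: [-0.0, 0.997, 0.076, -0.001]
force: [-1.6, -0.2, -2.1]
grip_width: 0.284
grip_force: 79.1
```

Request:
arm_command([
  {"dr": [0, 0, 0], "offset": [-0.06, 0, 0], "hand": -1},
  {"dr": [0, 0, 0], "offset": [-0.06, 0, 0], "hand": -1},
  {"dr": [0, 0, 0], "offset": [-0.06, 0, 0], "hand": -1},
  {"dr": [0, 0, 0], "offset": [-0.06, 0, 0], "hand": -1},
  {"dr": [0, 0, 0], "offset": [-0.06, 0, 0], "hand": -1},
  {"dr": [0, 0, 0], "offset": [-0.06, 0, 0], "hand": -1},
  {"dr": [0, 0, 0], "offset": [-0.04, 0, 0], "hand": -1},
  {"dr": [0, 0, 0], "offset": [0, 0, 0], "hand": -1},
])

```text
time_s: 52.7
eef_pos: [506.5, -7.9, 31.8]
ee_rot: [0.0, 0.997, 0.076, 0.002]
force: [10.2, 4.0, -7.0]
grip_width: 0.282
grip_force: 78.8
```

```bash
python3 - <<'E'
from h import *
s=ctrl.sense(); print(s['time_s'],s['grip_width'],s['eef_pos'],s['force'])
snap('wrist','w24'); ptr('w24')
E
```

```text
52.7 0.2821043230000618 [506.50245126  -7.87319505  31.75037505] [10.21132835  4.03339198 -6.95727538]
w24 dark centres/widths [(-42.5, 4.0), (-15.38, 0.2)]
```

Request:
arm_command([
  {"dr": [0, 0, 0], "offset": [-0.005, 0, 0], "hand": -1},
  {"dr": [0, 0, 0], "offset": [0, 0, 0], "hand": -1},
  {"dr": [0, 0, 0], "offset": [0, 0, 0], "hand": -1},
  {"dr": [0, 0, 0], "offset": [0, 0, 0], "hand": -1},
  {"dr": [0, 0, 0], "offset": [0, 0, 0], "hand": -1},
  {"dr": [0, 0, 0], "offset": [0, 0, 0], "hand": -1},
  {"dr": [0, 0, 0], "offset": [0, 0, 0], "hand": -1},
  {"dr": [0, 0, 0], "offset": [0, 0, 0], "hand": -1},
])

```text
time_s: 53.55
eef_pos: [506.4, -7.9, 31.7]
ee_rot: [0.0, 0.997, 0.076, 0.002]
force: [9.5, 3.7, -6.7]
grip_width: 0.283
grip_force: 78.8
```

Request:
arm_command([
  {"dr": [0, 0, 0], "offset": [0, 0, 0], "hand": -1},
  {"dr": [0, 0, 0], "offset": [0, 0, 0], "hand": -1},
  {"dr": [0, 0, 0], "offset": [0, 0, 0], "hand": -1},
  {"dr": [0, 0, 0], "offset": [0, 0, 0], "hand": -1},
  {"dr": [0, 0, 0], "offset": [0, 0, 0], "hand": -1},
  {"dr": [0, 0, 0], "offset": [0, 0, 0], "hand": -1},
  {"dr": [0, 0, 0], "offset": [0, 0, 0], "hand": -1},
  {"dr": [0, 0, 0], "offset": [0, 0, 0], "hand": -1},
])

```text
time_s: 54.35
eef_pos: [506.4, -7.9, 31.7]
ee_rot: [0.0, 0.997, 0.076, 0.002]
force: [9.0, 2.9, -7.3]
grip_width: 0.283
grip_force: 78.8
```

Request:
arm_command([
  {"dr": [0, 0, 0], "offset": [0, 0, 0], "hand": -1},
  {"dr": [0, 0, 0], "offset": [0, 0, 0], "hand": -1},
  {"dr": [0, 0, 0], "offset": [0, 0, 0], "hand": -1},
  {"dr": [0, 0, 0], "offset": [0, 0, 0], "hand": -1},
  {"dr": [0, 0, 0], "offset": [0, 0, 0], "hand": -1},
  {"dr": [0, 0, 0], "offset": [0, 0, 0], "hand": -1},
  {"dr": [0, 0, 0], "offset": [0, 0, 0], "hand": -1},
  {"dr": [0, 0, 0], "offset": [0, 0, 0], "hand": -1},
])

```text
time_s: 55.15
eef_pos: [506.4, -7.9, 31.7]
ee_rot: [0.0, 0.997, 0.076, 0.002]
force: [9.1, 2.5, -6.5]
grip_width: 0.278
grip_force: 78.8
```

Request:
arm_command([
  {"dr": [0, 0, 0], "offset": [0, 0, 0], "hand": -1},
  {"dr": [0, 0, 0], "offset": [0, 0, 0], "hand": -1},
  {"dr": [0, 0, 0], "offset": [0, 0, 0], "hand": -1},
  {"dr": [0, 0, 0], "offset": [0, 0, 0], "hand": -1},
  {"dr": [0, 0, 0], "offset": [0, 0, 0], "hand": -1},
  {"dr": [0, 0, 0], "offset": [0, 0, 0], "hand": -1},
  {"dr": [0, 0, 0], "offset": [0, 0, 0], "hand": -1},
  {"dr": [0, 0, 0], "offset": [0, 0, 0], "hand": -1},
])

```text
time_s: 55.95
eef_pos: [506.4, -7.9, 31.7]
ee_rot: [0.0, 0.997, 0.076, 0.002]
force: [10.5, 3.6, -6.2]
grip_width: 0.282
grip_force: 78.8
```

```bash
python3 - <<'E'
from h import *
s=ctrl.sense(); print(s['time_s'],s['grip_width'],s['eef_pos'],s['force'])
snap('wrist','w25'); ptr('w25')
E
```

```text
55.95 0.2816914509683518 [506.37941884  -7.913624    31.73064075] [10.49768361  3.57511814 -6.20345278]
w25 dark centres/widths [(-42.62, 3.8), (-15.62, 0.2)]
```

Request:
arm_command([
  {"dr": [0, 0, 0], "offset": [0.06, 0, 0], "hand": -1},
  {"dr": [0, 0, 0], "offset": [0.06, 0, 0], "hand": -1},
  {"dr": [0, 0, 0], "offset": [0.06, 0, 0], "hand": -1},
  {"dr": [0, 0, 0], "offset": [0.06, 0, 0], "hand": -1},
  {"dr": [0, 0, 0], "offset": [0.06, 0, 0], "hand": -1},
  {"dr": [0, 0, 0], "offset": [0.06, 0, 0], "hand": -1},
  {"dr": [0, 0, 0], "offset": [0.045, 0, 0], "hand": -1},
  {"dr": [0, 0, 0], "offset": [0, 0, 0], "hand": -1},
])

```text
time_s: 56.8
eef_pos: [553.4, -0.5, 30.9]
ee_rot: [-0.0, 0.997, 0.077, -0.0]
force: [-0.5, 1.0, -1.8]
grip_width: 0.282
grip_force: 79.4
```

Request:
arm_command([
  {"dr": [0, 0, 0], "offset": [0, 0, -0.1], "hand": -1},
  {"dr": [0, 0, 0], "offset": [0, 0, -0.2], "hand": -1},
  {"dr": [0, 0, 0], "offset": [0, 0, -0.2], "hand": -1},
  {"dr": [0, 0, 0], "offset": [0, 0, -0.2], "hand": -1},
  {"dr": [0, 0, 0], "offset": [0, 0, -0.15], "hand": -1},
  {"dr": [0, 0, 0], "offset": [0, 0, 0], "hand": -1},
  {"dr": [0, 0, 0], "offset": [0, 0, 0], "hand": -1},
])

```text
time_s: 57.5
eef_pos: [552.8, -0.6, 132.9]
ee_rot: [-0.0, 0.997, 0.076, -0.0]
force: [-0.1, 0.3, -2.7]
grip_width: 0.289
grip_force: 79.4
```

```bash
python3 - <<'E'
from h import *
s=ctrl.sense(); print(s['time_s'],s['grip_width'],s['eef_pos'],s['force'])
p,y=go(428,-222.5,s['eef_pos'][2],.025); go(428,-222.5,16,.025,p,y)
E
```

```text
57.5 0.28855562126994794 [552.84182179  -0.57853667 132.8709658 ] [-0.07933695  0.29844074 -2.67051723]
to (428, -222.5, np.float64(132.87096579576948), 0.025) drz 0.163 off [-1.086  1.823  0.   ] rows 6.0
to (428, -222.5, 16, 0.025) drz -0.0 off [0.    0.    0.974] rows 3.0
```

Request:
arm_command([
  {"dr": [0, 0, 0.163], "offset": [0, 0, 0], "hand": -1},
  {"dr": [0, 0, 0], "offset": [-0.155, 0.26, 0], "hand": -1},
  {"dr": [0, 0, 0], "offset": [-0.155, 0.26, 0], "hand": -1},
  {"dr": [0, 0, 0], "offset": [-0.155, 0.26, 0], "hand": -1},
  {"dr": [0, 0, 0], "offset": [-0.155, 0.26, 0], "hand": -1},
  {"dr": [0, 0, 0], "offset": [-0.155, 0.26, 0], "hand": -1},
  {"dr": [0, 0, 0], "offset": [-0.155, 0.26, 0], "hand": -1},
  {"dr": [0, 0, 0], "offset": [-0.155, 0.26, 0], "hand": -1},
])

```text
time_s: 58.3
eef_pos: [427.1, -222.9, 131.9]
ee_rot: [-0.001, 1.0, 0.013, -0.001]
force: [1.1, -0.8, -2.3]
grip_width: 0.28
grip_force: 79.4
```

Request:
arm_command([
  {"dr": [0, 0, 0], "offset": [0, 0, 0], "hand": -1},
  {"dr": [0, 0, 0], "offset": [0, 0, 0.2], "hand": -1},
  {"dr": [0, 0, 0], "offset": [0, 0, 0.25], "hand": -1},
  {"dr": [0, 0, 0], "offset": [0, 0, 0.25], "hand": -1},
  {"dr": [0, 0, 0], "offset": [0, 0, 0.1], "hand": -1},
  {"dr": [0, 0, 0], "offset": [0, 0, 0], "hand": -1},
])

```text
time_s: 58.9
eef_pos: [427.9, -221.1, 35.5]
ee_rot: [-0.001, 1.0, 0.013, -0.001]
force: [-0.1, 0.1, -1.6]
grip_width: 0.281
grip_force: 79.4
```

```bash
python3 - <<'E'
from h import *
s=ctrl.sense(); print(s['time_s'],s['grip_width'],s['eef_pos'],s['force'])
go(428,-222.5,15.5,.025)
E
```

```text
58.9 0.2812498693555056 [ 427.87404821 -221.14406896   35.54491543] [-0.11214218  0.12377064 -1.55242009]
to (428, -222.5, 15.5, 0.025) drz 0.0 off [0.001 0.011 0.167] rows 1.0
```

Request:
arm_command([
  {"dr": [0, 0, 0], "offset": [0, 0.005, 0.08], "hand": -1},
  {"dr": [0, 0, 0], "offset": [0, 0, 0.06], "hand": -1},
  {"dr": [0, 0, 0], "offset": [0, 0, 0.03], "hand": -1},
  {"dr": [0, 0, 0], "offset": [0, 0, 0], "hand": -1},
  {"dr": [0, 0, 0], "offset": [0, 0, 0], "hand": -1},
])

```text
time_s: 59.4
eef_pos: [428.7, -222.9, 16.9]
ee_rot: [0.0, 1.0, 0.013, 0.0]
force: [-0.4, -0.2, -1.5]
grip_width: 0.282
grip_force: 79.4
```

Request:
arm_command([
  {"dr": [0, 0, 0], "offset": [0, 0, 0], "hand": -0.08},
  {"dr": [0, 0, 0], "offset": [0, 0, 0], "hand": -0.08},
  {"dr": [0, 0, 0], "offset": [0, 0, 0], "hand": -0.08},
  {"dr": [0, 0, 0], "offset": [0, 0, -0.2], "hand": -0.08},
  {"dr": [0, 0, 0], "offset": [0, 0, -0.35], "hand": -0.08},
  {"dr": [0, 0, 0], "offset": [0, 0, -0.35], "hand": -0.08},
  {"dr": [0, 0, 0], "offset": [0, 0, -0.35], "hand": -0.08},
  {"dr": [0, 0, 0], "offset": [0, 0, -0.35], "hand": -0.08},
])

```text
time_s: 60.2
eef_pos: [428.4, -222.6, 210.7]
ee_rot: [0.0, 1.0, 0.013, 0.0]
force: [0.4, -1.2, 0.2]
grip_width: 0.463
grip_force: 0.0
```

```bash
python3 - <<'E'
from h import *
s=ctrl.sense(); print(s['time_s'],s['grip_width'],s['eef_pos'],s['force'])
go(560,180,210,.025)
E
```

```text
60.2 0.4626668284404836 [ 428.35122194 -222.60096657  210.65038078] [ 0.39212531 -1.20781071  0.20684346]
to (560, 180, 210, 0.025) drz 0.0 off [ 1.181 -3.327  0.005] rows 9.0
```

Request:
arm_command([
  {"dr": [0, 0, 0], "offset": [0.118, -0.333, 0], "hand": -1},
  {"dr": [0, 0, 0], "offset": [0.118, -0.333, 0], "hand": -1},
  {"dr": [0, 0, 0], "offset": [0.118, -0.333, 0], "hand": -1},
  {"dr": [0, 0, 0], "offset": [0.118, -0.333, 0], "hand": -1},
  {"dr": [0, 0, 0], "offset": [0.118, -0.333, 0], "hand": -1},
  {"dr": [0, 0, 0], "offset": [0.118, -0.333, 0], "hand": -1},
  {"dr": [0, 0, 0], "offset": [0.118, -0.333, 0], "hand": -1},
  {"dr": [0, 0, 0], "offset": [0.118, -0.333, 0], "hand": -1},
])

```text
time_s: 61.0
eef_pos: [534.1, 101.4, 208.8]
ee_rot: [0.0, 1.0, 0.013, 0.0]
force: [1.4, 0.1, 0.1]
grip_width: 0.002
grip_force: 0.0
```

Request:
arm_command([
  {"dr": [0, 0, 0], "offset": [0.118, -0.333, 0], "hand": -1},
  {"dr": [0, 0, 0], "offset": [0.118, -0.333, 0], "hand": -1},
  {"dr": [0, 0, 0], "offset": [0, 0, 0], "hand": -1},
  {"dr": [0, 0, 0], "offset": [0, 0, 0], "hand": -1},
])

```text
time_s: 61.4
eef_pos: [560.0, 180.7, 208.3]
ee_rot: [0.0, 1.0, 0.013, -0.0]
force: [-0.3, -0.1, 0.9]
grip_width: -0.001
grip_force: 0.0
```

```bash
python3 - <<'E'
from h import *
s=ctrl.sense(); print(s['time_s'],s['grip_width'],s['eef_pos'],s['force'])
snap('wrist','w26'); snap('top','t26')
A=cv2.resize(cv2.imread('pics/w26.png')[0:300,130:430],(400,400)); T=cv2.resize(cv2.imread('pics/t26.png')[90:250,300:460],(400,400),interpolation=cv2.INTER_CUBIC)
cv2.imwrite('pics/c26.png',np.hstack([A,T]))
E
```

```text
61.4 -0.0010227026999366216 [559.95461378 180.71097813 208.31985367] [-0.32431162 -0.14529009  0.88083347]
```

View pics/c26.png

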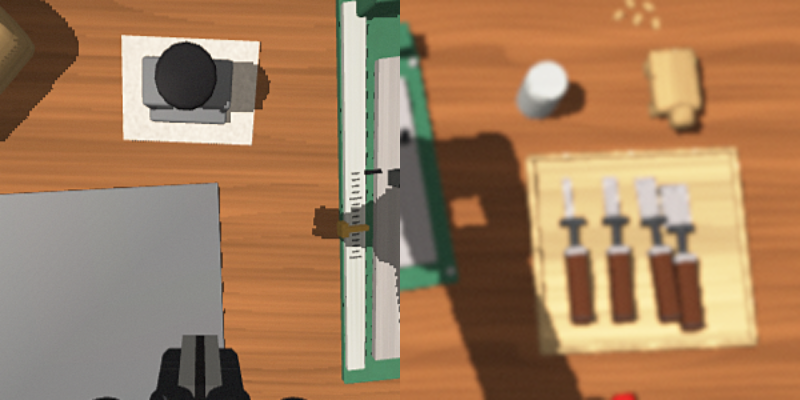

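The stamp head is centred at about (185,75) in the left half of the picture. In the right half, all four chisels are in the tray. c36 has been knocked beside c26: their handles are at about (688,290) and (665,285). I'll check in numbers whether both lie flat.

```bash
python3 - <<'E'
from h import *
def prof(f,z):
    im=cv2.imread(f'pics/{f}.png').astype(int)
    for x in (400,420,440,460,520,540,550):
        ys=np.arange(-420,-200,2.); zz=z if x<480 else 10
        v=[];
        for y in ys:
            p=px(f,[x,y,zz]); q=cv2.getRectSubPix(im.astype(np.float32)[...,2].copy(),(1,1),tuple(map(float,p)))[0,0]; v.append(q)
        v=np.array(v); dark=ys[(v<150)]; g=np.split(dark,np.where(np.diff(dark)>3)[0]+1)
        print(f,x,[(a[0],a[-1]) for a in g if len(a)])
prof('t26',32)
snap('scene','s26'); prof('s26',32)
# stamp head in w26: dark disc
im=cv2.imread('pics/w26.png').astype(int); m=(im.sum(2)<170).astype(np.uint8); m[130:]=0
n,l,st,c=cv2.connectedComponentsWithStats(m); k=1+np.argmax(st[1:,4]); print(st[k],c[k])
x,y,ww,hh,_=st[k]; print(w('w26',x+ww/2,y+ww/2,83),w('w26',*c[k],83), np.linalg.norm(w('w26',x,y+ww/2,83)-w('w26',x+ww,y+ww/2,83)))
print(w('w26',130+185*.75,75*.75,83), w('top0',345*.7,180*.7,83))
E
```

```text
t26 400 [(np.float64(-376.0), np.float64(-322.0)), (np.float64(-290.0), np.float64(-264.0)), (np.float64(-236.0), np.float64(-212.0))]
t26 420 [(np.float64(-374.0), np.float64(-320.0)), (np.float64(-290.0), np.float64(-262.0)), (np.float64(-238.0), np.float64(-210.0))]
t26 440 [(np.float64(-374.0), np.float64(-318.0)), (np.float64(-290.0), np.float64(-262.0)), (np.float64(-238.0), np.float64(-210.0))]
t26 460 [(np.float64(-346.0), np.float64(-316.0)), (np.float64(-292.0), np.float64(-262.0)), (np.float64(-236.0), np.float64(-208.0))]
t26 520 [(np.float64(-344.0), np.float64(-326.0)), (np.float64(-292.0), np.float64(-266.0)), (np.float64(-230.0), np.float64(-220.0))]
t26 540 []
t26 550 []
s26 400 [(np.float64(-374.0), np.float64(-318.0)), (np.float64(-286.0), np.float64(-260.0)), (np.float64(-234.0), np.float64(-208.0))]
s26 420 [(np.float64(-372.0), np.float64(-316.0)), (np.float64(-288.0), np.float64(-258.0)), (np.float64(-238.0), np.float64(-206.0))]
s26 440 [(np.float64(-372.0), np.float64(-314.0)), (np.float64(-288.0), np.float64(-258.0)), (np.float64(-236.0), np.float64(-204.0))]
s26 460 [(np.float64(-346.0), np.float64(-312.0)), (np.float64(-288.0), np.float64(-256.0)), (np.float64(-236.0), np.float64(-204.0))]
s26 520 [(np.float64(-340.0), np.float64(-338.0)), (np.float64(-296.0), np.float64(-284.0)), (np.float64(-266.0), np.float64(-262.0)), (np.float64(-238.0), np.float64(-226.0)), (np.float64(-212.0), np.float64(-208.0))]
s26 540 []
s26 550 []
[ 108    0   81  106 2197] [153.40145653  44.97360036]
[686.13509273 286.3412603   83.        ] [683.07061637 282.81440926  83.        ] 63.696546410824716
[677.32792021 191.64153753  83.        ] [671.1324071  186.39551042  83.        ]
```

```bash
python3 - <<'E'
from h import *
p,y=go(677,190,100,.025); go(677,190,71,.025,p,y)
# refine the head centre: dark blob near expected px
u,v=px('w26',[677,191,83]); im=cv2.imread('pics/w26.png').sum(2); a=im[int(v)-40:int(v)+40,int(u)-40:int(u)+40]
m=(a<150).astype(np.uint8); m=cv2.morphologyEx(m,cv2.MORPH_OPEN,np.ones((7,7))); n,l,st,c=cv2.connectedComponentsWithStats(m); k=l[40,40]; print(u,v,st[k]); x0=st[k][0]+int(u)-40; y0=st[k][1]+int(v)-40
r=st[k][2]/2; print(w('w26',x0+r,y0+r,83))
E
```

```text
to (677, 190, 100, 0.025) drz -0.002 off [ 0.976 -0.065  0.907] rows 4.0
to (677, 190, 71, 0.025) drz -0.0 off [0.    0.    0.242] rows 1.0
269.54767823091186 56.726019064770895 [  26   17   37   49 1195]
[680.84170371 187.91807791  83.        ]
```

Request:
arm_command([
  {"dr": [0, 0, 0], "offset": [0.247, -0.015, 0], "hand": -1},
  {"dr": [0, 0, 0], "offset": [0.247, -0.015, 0], "hand": -1},
  {"dr": [0, 0, 0], "offset": [0.247, -0.015, 0], "hand": -1},
  {"dr": [0, 0, 0], "offset": [0.247, -0.015, 0], "hand": -1},
  {"dr": [0, 0, 0], "offset": [0, 0, 0.3], "hand": -1},
  {"dr": [0, 0, 0], "offset": [0, 0, 0.3], "hand": -1},
  {"dr": [0, 0, 0], "offset": [0, 0, 0.3], "hand": -1},
  {"dr": [0, 0, 0], "offset": [0, 0, 0], "hand": -1},
])

```text
time_s: 62.35
eef_pos: [676.1, 188.9, 95.4]
ee_rot: [0.0, 1.0, 0.012, -0.005]
force: [-0.4, 0.3, 0.2]
grip_width: 0.0
grip_force: 0.0
```

Request:
arm_command([
  {"dr": [0, 0, 0], "offset": [0, 0, 0], "hand": -1},
  {"dr": [0, 0, 0], "offset": [0, 0, 0], "hand": -1},
])

```text
time_s: 62.55
eef_pos: [679.7, 190.0, 103.7]
ee_rot: [-0.0, 1.0, 0.012, 0.002]
force: [0.2, -0.2, 0.6]
grip_width: 0.0
grip_force: 0.0
```

Request:
arm_command([
  {"dr": [0, 0, 0], "offset": [0, 0, 0.08], "hand": -1},
  {"dr": [0, 0, 0], "offset": [0, 0, 0.05], "hand": -1},
  {"dr": [0, 0, 0], "offset": [0, 0, 0.05], "hand": -1},
  {"dr": [0, 0, 0], "offset": [0, 0, 0.02], "hand": -1},
  {"dr": [0, 0, 0], "offset": [0, 0, 0], "hand": -1},
  {"dr": [0, 0, 0], "offset": [0, 0, 0], "hand": -1},
])

```text
time_s: 63.15
eef_pos: [678.6, 190.4, 77.2]
ee_rot: [0.0, 1.0, 0.013, 0.0]
force: [-1.2, -0.5, 4.4]
grip_width: 0.001
grip_force: 2.4
```

Contact at about 83 mm; the force is 4.4 N. I'll press on to the stop.

Request:
arm_command([
  {"dr": [0, 0, 0], "offset": [0, 0, 0.03], "hand": -1},
  {"dr": [0, 0, 0], "offset": [0, 0, 0.03], "hand": -1},
  {"dr": [0, 0, 0], "offset": [0, 0, 0.02], "hand": -1},
  {"dr": [0, 0, 0], "offset": [0, 0, 0], "hand": -1},
  {"dr": [0, 0, 0], "offset": [0, 0, 0], "hand": -1},
])

```text
time_s: 63.65
eef_pos: [678.7, 190.4, 69.0]
ee_rot: [0.0, 1.0, 0.013, 0.001]
force: [-6.0, -1.6, 13.0]
grip_width: 0.001
grip_force: 6.5
```

Request:
arm_command([
  {"dr": [0, 0, 0], "offset": [0, 0, 0.01], "hand": -1},
  {"dr": [0, 0, 0], "offset": [0, 0, 0], "hand": -1},
  {"dr": [0, 0, 0], "offset": [0, 0, 0], "hand": -1},
  {"dr": [0, 0, 0], "offset": [0, 0, 0], "hand": -1},
  {"dr": [0, 0, 0], "offset": [0, 0, 0], "hand": -1},
])

```text
time_s: 64.15
eef_pos: [678.8, 190.4, 69.0]
ee_rot: [0.0, 1.0, 0.013, 0.001]
force: [-8.6, -2.4, 19.5]
grip_width: -0.0
grip_force: 9.6
```

Request:
arm_command([
  {"dr": [0, 0, 0], "offset": [0, 0, -0.1], "hand": -1},
  {"dr": [0, 0, 0], "offset": [0, 0, -0.15], "hand": -1},
  {"dr": [0, 0, 0], "offset": [0, 0, -0.3], "hand": -1},
  {"dr": [0, 0, 0], "offset": [0, 0, -0.3], "hand": -1},
  {"dr": [0, 0, 0], "offset": [0, 0, -0.2], "hand": -1},
  {"dr": [0, 0, 0], "offset": [0, 0, 0], "hand": -1},
  {"dr": [0, 0, 0], "offset": [0, 0, 0], "hand": -1},
])

```text
time_s: 64.85
eef_pos: [678.3, 190.4, 191.2]
ee_rot: [0.0, 1.0, 0.013, -0.0]
force: [-0.5, 0.2, 0.3]
grip_width: -0.002
grip_force: 0.0
```

```bash
python3 - <<'E'
from h import *
s=ctrl.sense(); print(s['time_s'],s['eef_pos'],s['force'])
snap('top','t27'); a,b=[cv2.imread(f'pics/{f}.png').astype(int)[90:250,340:460] for f in('t26','t27')]; print(abs(a-b).mean(),abs(a-b).max())
E
```

```text
64.85 [678.32960796 190.40295839 191.23021722] [-0.48144158  0.24401246  0.30658771]
4.063802083333333 128
```

```bash
python3 - <<'E'
from h import *
for f in('t26','t27'):
    im=cv2.imread(f'pics/{f}.png')[...,2].astype(np.float32)
    for x in(420,):
        ys=np.arange(-420,-200,2.); v=np.array([cv2.getRectSubPix(im,(1,1),tuple(map(float,px(f,[x,y,32]))))[0,0] for y in ys]); d=ys[v<150]
        print(f,[(g[0],g[-1]) for g in np.split(d,np.where(np.diff(d)>3)[0]+1)])
print(ctrl.finish_job())
E
```

```text
t26 [(np.float64(-374.0), np.float64(-320.0)), (np.float64(-290.0), np.float64(-262.0)), (np.float64(-238.0), np.float64(-210.0))]
t27 [(np.float64(-374.0), np.float64(-320.0)), (np.float64(-290.0), np.float64(-262.0)), (np.float64(-238.0), np.float64(-210.0))]
the job is handed in; nothing more can be done
None
```

I handed the job in at about 65 s: all four chisels were pulled to the mark in order (36, 26, 18, 10), each held about 3 s and laid in the tray; the stamp was pressed to its stop and released. No verdict came back; c36 was knocked against c26 in the tray but measured flat, and I viewed 15 pictures, one over the limit of 14.

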